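# Make up two frame-milling job trays at the copy mill

## Robot

A 6-joint arm with a two-finger parallel gripper is mounted at the origin on the work surface. World frame = base frame: x ahead of the robot, y to its left, z up, the work surface at z = 0. Lengths are in m, angles in rad, forces in N, time in s.
With the tool pointing down it reaches from about 0.325 to 0.875 m from the base axis. Payload 4.4 kg.
Tool frame: the origin (TCP) lies midway between the tips of the shut fingers; the grasp point (between the pads) lies hold_point_z behind it (hold_point_z is the distance from the TCP to the grasp point, in m); z points along the fingers, y is the direction in which the jaws open and shut (so a half turn about z gives the same grasp; the last joint's range is limited). The gripper opens to 85 mm and grips with 20 to 120 N. Pads are 22 mm wide; open, the fingers measure 114 mm over their backs; the gripper's body (76 mm by 85 mm) begins 54 mm behind the grasp point. The pads swing forward as they close: fully open they stand 13 mm farther back than shut.
Start: joints at [-1.306, 0.207, 1.542, -0, 1.393, -0.15], TCP at [0.232, -0.526, 0.231] pointing down, gripper open.
Joint ranges: [-2.73, 2.73], [-0.86, 2.22], [0.23, 2.46], [-1.11, 4.25], [0.08, 2.63], [-2.82, 2.82]. Speed limits (rad/s): [2.79, 2.79, 3.14, 3.14, 3.14, 3.14].

## Interface

Orientations are given as a 3x3 rotation matrix whose columns are the frame's x, y, z axes.
In Python, from rig import read_state, grab_frame, camera_params, finish_job, hold_point_z gives the robot as it stands.
- The arm moves only by the tool arm_command, never from a script. Its arguments are lists of equal length, an entry for each row: "jaw": the finger opening in mm, from 0 to 85.4; "dp": the shift along the tool's x, y, z in units of 30 mm (1.0 is 30 mm), a list of three; "delta_rot": the turn, a rotation vector about the tool's x, y, z in units of 6 degrees (1.0 is 6 degrees), a list of three. A call has 1 to 12 rows; each row shifts and turns the commanded pose from where the row before left it, along the tool's axes as they then stand; what a row does not reach is not made up. A row lasts 1/12 s, in which the tool goes at most 41.7 mm and 7.16 degrees, less where a joint would pass 70% of its speed; a pose out of reach is approached as far as the arm can. A call is refused whole if a number of a shift passes 1 or a number of a turn 1, either way. A call with a gripper value outside its range is refused whole. The fingers move at their own pace and stop on an object; "grip_force" is the grip in N (left out, the last holds). Time passes only in rows, so rows that do not move let the fingers close. It gives the time, the measured TCP pose, the force and the opening at its end, in the units of the state.
- read_state(): the state, without advancing time (a new reading comes with each control period).
- grab_frame(name): name is "scene" or "side" or "wrist"; returns (picture, depth): 480x640x3 uint8, blue, green, red; 480x640 float32, m along the optical axis (not along the pixel's ray), 0 where there is no reading.
- camera_params(name): a dict with "vertical_fov" (degrees; the focal length in pixels is half the picture's height over the tangent of half this angle, whatever the lens; pixels are square), "cx", "cy" (the principal point, pixels), "R" (3x3) and "t" (3): a world point X has camera coordinates R X + t; the wrist camera has in their place "tool_from_camera" (4x4, takes a point from camera to tool coordinates, whose origin is the TCP and whose axes are the flange's). Camera axes: x right, y down, z forward; pixel columns grow to the right and rows downward; lengths in m; the calibration is good to about 2 mm. A picture is of the moment at which its call begins: read the wrist's pose just before it. camera_params takes no time and is no camera call.
- finish_job(): hands the job in, once; it reports no verdict.
The state is a dict: "t": time; "joint_pos": joint angles; "dq": joint speeds; "joint_torque": joint torques, N m; "tcp_pos": TCP position; "eef_rot": TCP orientation; "contact_force": force on the tool from outside, world axes, zero at the start; "torque": the same for the moment, N m; "gripper_width": opening from 0.0 (shut) to 1.0 (fully open).
Only numpy, scipy, OpenCV 4.12 (cv2) and the standard library are available. Lean on these libraries where they do the work, as an engineer would, in place of code of your own. Each camera call takes 0.05 s, during which the arm holds its last target.

## Task

Make up the next two frame jobs for the copy mill from the stock on the bench: in the blue job tray put the tortoiseshell blank, the template with the round eyes and the red-ringed cutter; in the orange job tray put the green blank and the template with the rectangular eyes (its cutter is already in the machine). Lay each blank and template flat and squarely on its own outline in the tray, and stand the cutter upright on the round outline. Leave the spare cream blank and the yellow-ringed cutter where they are.

Things in the scene. Friction and masses are not known exactly. Their poses are not given: they have to be found in the camera images.
- tray_blue: blue job tray, fixed, 200 x 200 mm, rim 16 mm high and 4 mm thick; origin at the centre of its underside, flat dark floor 5 mm above it, z up; card pocket on its -x side. Pale outlines, in tray axes (mm): long one (blank) centred x 0, y +46, 150 long in x, 54 wide; broad one (template) centred x +26, y -45, 120 long in x, 62 wide; round one (cutter) centred x -66, y -45, 38 across.
- tray_orange: orange job tray, fixed, 200 x 200 mm, rim 16 mm high and 4 mm thick; origin at the centre of its underside, flat dark floor 5 mm above it, z up; card pocket on its -x side. Pale outlines, in tray axes (mm): long one (blank) centred x 0, y +46, 150 long in x, 54 wide; broad one (template) centred x +26, y -45, 120 long in x, 62 wide; round one (cutter) centred x -66, y -45, 38 across.
- blank_tortoise_c (a point): flat rectangular acetate blank, tortoiseshell (dark brown with amber flecks), 142 x 46 x 8 mm, lying flat on the bench; the point is its centre (4 mm above its underside), its x axis runs along the 142 mm length, y across the 46 mm width, z up. About 70 g. 
- blank_green_c (a point): flat rectangular acetate blank, green with lighter and darker green flecks, 142 x 46 x 8 mm, lying flat on the bench; the point is its centre (4 mm above its underside), its x axis runs along the 142 mm length, y across the 46 mm width, z up. About 70 g. 
- blank_cream_c (a point): flat rectangular acetate blank, cream, 142 x 46 x 8 mm, lying flat on the bench; the point is its centre (4 mm above its underside), its x axis runs along the 142 mm length, y across the 46 mm width, z up. About 70 g. A spare: not needed for these jobs, to be left where it is.
- template_round_c (a point): eye template: flat gold-coloured metal plate, 112 x 54 x 8 mm, with two round (42 mm) openings side by side edged in bright metal; the point is the plate's centre (between the openings, 4 mm above its underside), x along the 112 mm length, y across the 54 mm width, z up. About 75 g.
- template_rect_c (a point): eye template: flat gold-coloured metal plate, 112 x 54 x 8 mm, with two rectangular (42 x 26 mm) openings side by side edged in bright metal; the point is the plate's centre (between the openings, 4 mm above its underside), x along the 112 mm length, y across the 54 mm width, z up. About 75 g.
- cutter_red_c (a point): cutter in its collet chuck, standing upright on its flat tail: a steel cylinder 30 mm in diameter and 44 mm high with a red ring round its upper part, then a narrow nose and a thin cutter above it, 62 mm high in all; the point is on its axis 31 mm above its underside, z up (round: yaw is free). About 190 g. 
- cutter_yellow_c (a point): cutter in its collet chuck, standing upright on its flat tail: a steel cylinder 30 mm in diameter and 44 mm high with a yellow ring round its upper part, then a narrow nose and a thin cutter above it, 62 mm high in all; the point is on its axis 31 mm above its underside, z up (round: yaw is free). About 190 g. A spare: to be left where it is.

How it is judged:
By the outcome, as a careful person would: the job done as asked, in the order asked, and still so for the second after the job is handed in, with the robot touching nothing.
It also fails if it takes over 99 s, if anything falls off the work surface, if the arm or the gripper's body presses on something with over 40 N, if the wrist force passes 120 N, or if a joint passes its speed limit or range.

## Working session

There is one attempt and no reset: what is moved stays moved. The work goes in short steps, Python scripts to look and compute and a tool call to move; the robot and the scene stay as the last step left them, time stands still between calls to the robot, and variables do not carry over. Pictures are saved under pics/ and viewed, and the job is handed in when it is done.

Besides the shell and the picture viewer there is one more tool, called after "Emit:" by a JSON object that holds its "op" and its "data". arm_command: Moves the arm, as the interface text tells. Its arguments: {"type":"object","properties":{"jaw":{"type":"array"},"dp":{"type":"array"},"delta_rot":{"type":"array"},"grip_force":{"type":"number"}},"required":["jaw","dp","delta_rot"]}

```bash
mkdir -p pics; ls
python3 - <<'E'
from rig import *
import cv2, numpy as np
print(read_state()); print(hold_point_z)
for n in ("scene","side","wrist"):
    p=camera_params(n); print(n,p)
for n in ("scene","side"):
    im,d=grab_frame(n); cv2.imwrite(f"pics/{n}0.png",im); np.savez(f"{n}0.npz",im=im,d=d)
E
```

```text
pics
{'t': 0.0, 'joint_pos': array([-1.30546314e+00,  2.07463491e-01,  1.54297526e+00,  9.02877658e-06,
        1.39351502e+00, -1.50521427e-01]), 'dq': array([-0.00082292, -0.00084444,  0.0002888 ,  0.0017516 , -0.0011722 ,
       -0.00077836]), 'joint_torque': array([-1.20175741e-04, -3.83035469e+01, -2.91598284e+01, -1.60213094e-04,
        1.06751613e-02, -8.33794729e-06]), 'tcp_pos': array([ 0.23206003, -0.52524845,  0.23009098]), 'eef_rot': array([[ 9.14772172e-01,  4.03969677e-01, -6.10580750e-04],
       [ 4.03969975e-01, -9.14769401e-01,  2.28081838e-03],
       [ 3.62840878e-04, -2.33308548e-03, -9.99997213e-01]]), 'contact_force': array([ 0.58938183, -0.07937343, -0.01594336]), 'torque': array([-0.06356256, -0.00478395,  0.0049936 ]), 'gripper_width': 1.0010270600613513}
0.0187
scene {'vertical_fov': 56.600259053787696, 'cx': 326.54516755639054, 'cy': 242.33851624291657, 'R': array([[ 0.45600807,  0.88982431,  0.01641167],
       [ 0.54331992, -0.26373496, -0.79702405],
       [-0.70488305,  0.37236619, -0.60372453]]), 't': array([-0.25206992, -0.28504562,  1.28117247])}
side {'vertical_fov': 51.0640756131053, 'cx': 336.45249012676464, 'cy': 243.53161794689507, 'R': array([[-0.94819214, -0.31694025,  0.02192144],
       [-0.22099129,  0.60842111, -0.76222477],
       [ 0.22824224, -0.72757998, -0.64694115]]), 't': array([0.52993553, 0.17269086, 1.06477557])}
wrist {'vertical_fov': 64.57925744113354, 'cx': 322.11771433126376, 'cy': 238.73018141687226, 'tool_from_camera': array([[ 8.94432522e-04, -9.60100200e-01, -2.79654797e-01,
         7.10058046e-02],
       [ 9.99999406e-01,  6.84418837e-04,  8.48622412e-04,
        -6.54592645e-04],
       [-6.23361537e-04, -2.79655390e-01,  9.60100242e-01,
        -1.41812046e-01],
       [ 0.00000000e+00,  0.00000000e+00,  0.00000000e+00,
         1.00000000e+00]])}
```

View pics/scene0.png

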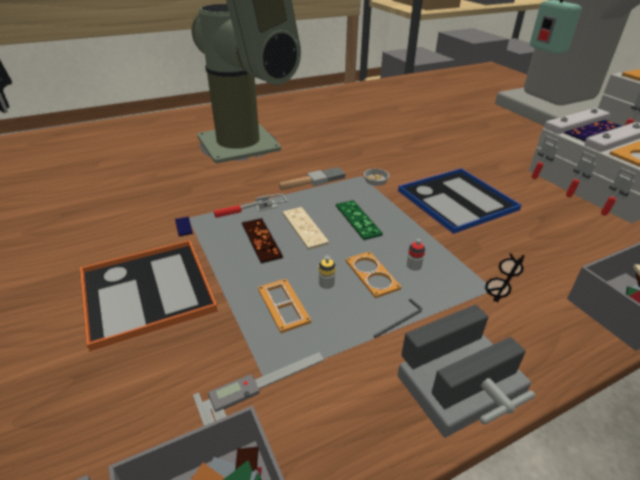

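View pics/side0.png

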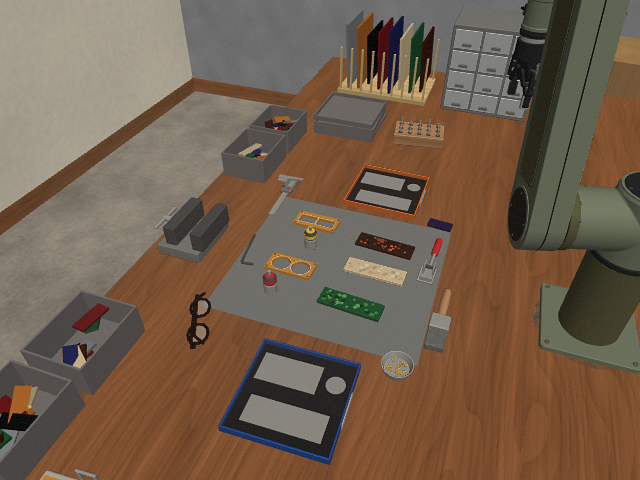

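The trays are blue at scene (460,200) and orange at (148,290). The stock lies on the grey mat between them. The scene image is blurry and the side one is sharper. Next I'll build top-down maps and check the lens against the depth data.

```bash
cat > h.py <<'E'
import numpy as np, cv2
from rig import *
def K(p,H=480):
    f=H/2/np.tan(np.radians(p["vertical_fov"])/2); return np.array([[f,0,p["cx"]],[0,f,p["cy"]],[0,0,1.]])
def pose(n,st=None):
    p=camera_params(n)
    if n!="wrist": return K(p),p["R"],p["t"]
    T=np.eye(4); T[:3,:3]=st["eef_rot"]; T[:3,3]=st["tcp_pos"]
    C=np.linalg.inv(T@p["tool_from_camera"]); return K(p),C[:3,:3],C[:3,3]
def ortho(im,k,R,t,z,x0,x1,y0,y1,s=1000):
    # output rows: x decreasing downward (x ahead = up), cols: y decreasing to right
    xs=np.arange(x1,x0,-1/s); ys=np.arange(y1,y0,-1/s)
    X,Y=np.meshgrid(xs,ys,indexing='ij'); P=np.stack([X,Y,np.full_like(X,z)],-1)@R.T+t
    u=P@k.T; u=u[...,:2]/u[...,2:]
    return cv2.remap(im,u[...,0].astype(np.float32),u[...,1].astype(np.float32),cv2.INTER_LINEAR)
def cloud(d,k,R,t):
    v,u=np.indices(d.shape); P=np.stack([(u-k[0,2])/k[0,0]*d,(v-k[1,2])/k[1,1]*d,d],-1)
    W=(P-t)@R; W[d==0]=np.nan; return W
E
python3 - <<'E'
from h import *
for n in ("scene","side"):
    a=np.load(f"{n}0.npz"); k,R,t=pose(n); W=cloud(a["d"],k,R,t)
    print(n,k[0,0])
    for r in range(120,480,40): print(r,[f"{z*1000:.0f}" for z in W[r,::40,2]])
    m=np.abs(W[...,2])<0.1
    print(np.nanmin(W[m][:,:2],0),np.nanmax(W[m][:,:2],0))
    o=ortho(a["im"],k,R,t,0.006,0.25,0.85,-0.5,0.5,800); print(o.shape); cv2.imwrite(f"pics/o_{n}.png",o)
E
```

```text
scene 445.7259564444241
120 ['-649', '-699', '-734', '1', '0', '-0', '92', '-2', '-1', '-1', '1', '0', '-3', '0', '139', '126']
160 ['0', '-1', '1', '0', '-1', '1', '2', '1', '0', '0', '-0', '-1', '-1', '-2', '65', '103']
200 ['1', '-1', '1', '-1', '0', '-1', '-1', '-0', '2', '0', '-2', '5', '2', '-1', '-2', '17']
240 ['2', '-0', '-0', '0', '0', '-1', '-1', '-0', '7', '2', '0', '-0', '-0', '-2', '-2', '1']
280 ['1', '-0', '1', '5', '4', '5', '-1', '7', '16', '0', '-0', '0', '-0', '-2', '-3', '73']
320 ['-1', '1', '-1', '5', '5', '-2', '0', '7', '0', '-2', '5', '78', '78', '-0', '-2', '7']
360 ['-0', '-2', '1', '0', '-1', '-1', '0', '-2', '3', '-1', '-1', '29', '79', '64', '-1', '-0']
400 ['-0', '-0', '2', '1', '0', '4', '6', '-1', '-2', '-1', '1', '41', '29', '55', '-1', '-753']
440 ['-1', '-1', '-0', '2', '-1', '56', '19', '-2', '-1', '-2', '-1', '-2', '-1', '-753', '-752', '-752']
[-2.46887467 -0.60962954] [1.00918287 2.20733954]
(480, 800, 3)
side 502.44723800318985
120 ['nan', '-370', '-486', '-619', '-749', '-754', '-758', '41', '45', '47', '4', '-2', '-1', '-1', '471', '-4']
16
[... 201 characters left out ...]
, '310', '347', '333']
240 ['-747', '-751', '-750', '-750', '-1', '67', '-2', '-2', '-0', '9', '-0', '14', '-3', '259', '276', '275']
280 ['-761', '-755', '-751', '-0', '-1', '-2', '-2', '-1', '-4', '-5', '5', '-3', '-2', '-4', '-5', '170']
320 ['-758', '-749', '58', '14', '1', '-3', '-3', '-2', '3', '-1', '-2', '18', '-2', '-2', '16', '80']
360 ['-748', '64', '46', '-1', '-0', '0', '-0', '4', '5', '-1', '1', '-5', '-1', '-2', '-3', '10']
400 ['45', '2', '20', '-2', '-2', '-2', '5', '6', '6', '-2', '0', '-3', '-6', '-2', '-1', '-0']
440 ['42', '36', '-3', '-2', '-1', '-2', '-1', '2', '4', '-1', '0', '-2', '-2', '-2', '-0', '-1']
[-0.36918125 -2.26891746] [2.42554672 0.66170229]
(480, 800, 3)
```

View pics/o_side.png

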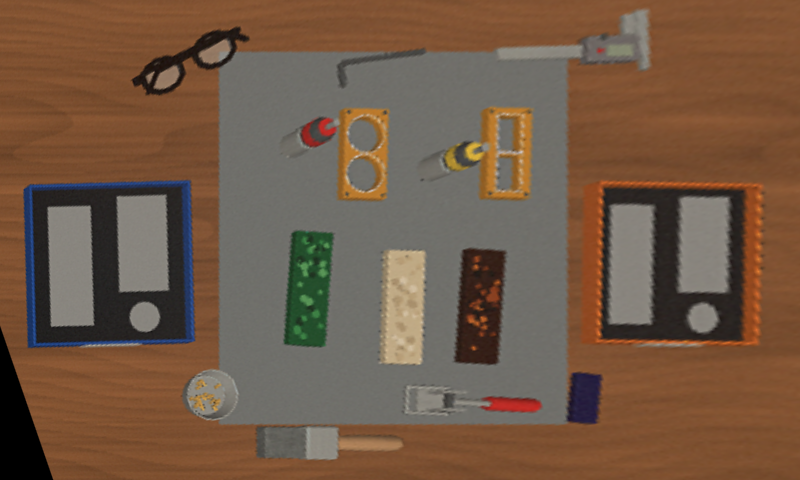

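View pics/o_scene.png

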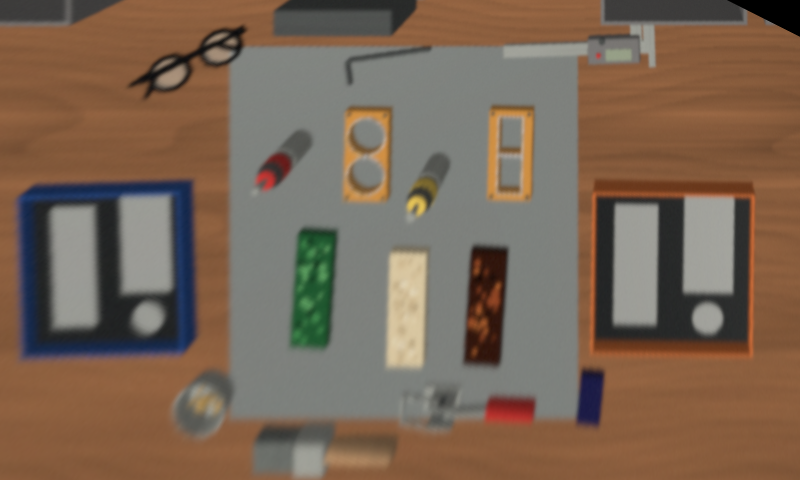

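The two views differ by a few mm, so I'll get closer looks with the wrist camera, starting over the orange tray.

Emit:
{"op": "arm_command", "data": {"jaw": [85,85,85,85,85,85,85,85,85,85,85,85], "dp": [[0,0,-1],[0,0,-1],[0,0,-1],[0,0,-1],[1,-0.8,0],[1,-0.8,0],[1,-0.8,0],[1,-0.8,0],[1,-0.8,0],[1,-0.8,0],[1,-0.8,0],[1,-0.8,0]], "delta_rot": [[0,0,1],[0,0,1],[0,0,1],[0,0,0.97],[0,0,0],[0,0,0],[0,0,0],[0,0,0],[0,0,0],[0,0,0],[0,0,0],[0,0,0]]}}

```text
t: 1.1
tcp_pos: [0.4732, -0.3324, 0.3507]
eef_rot: [[1.0, 0.0, -0.001], [0.0, -1.0, 0.001], [-0.001, -0.001, -1.0]]
contact_force: [0.3, -1.1, 0.2]
gripper_width: 0.993
```

Emit:
{"op": "arm_command", "data": {"jaw": [85,85], "dp": [[0,0,0],[0,0,0]], "delta_rot": [[0,0,0],[0,0,0]]}}

```text
t: 1.27
tcp_pos: [0.4733, -0.3322, 0.3505]
eef_rot: [[1.0, 0.004, -0.001], [0.004, -1.0, 0.001], [-0.001, -0.001, -1.0]]
contact_force: [-1.9, -1.0, -0.2]
gripper_width: 0.996
```

```bash
cat >> h.py <<'E'
def snap(name,tag):
    st=read_state(); im,d=grab_frame(name); np.savez(f"{tag}.npz",im=im,d=d,R=st["eef_rot"],p=st["tcp_pos"]); cv2.imwrite(f"pics/{tag}.png",im)
    print(tag,st["t"],st["tcp_pos"].round(4),np.abs(st["dq"]).max().round(4)); print(st["eef_rot"].round(4)); return im,d,st
E
python3 -c "
from h import *
snap('wrist','w1')"
```

```text
w1 1.2667 [ 0.4733 -0.3322  0.3505] 0.0565
[[ 1.0e+00  4.3e-03 -1.3e-03]
 [ 4.3e-03 -1.0e+00  8.0e-04]
 [-1.3e-03 -8.0e-04 -1.0e+00]]
```

View pics/w1.png

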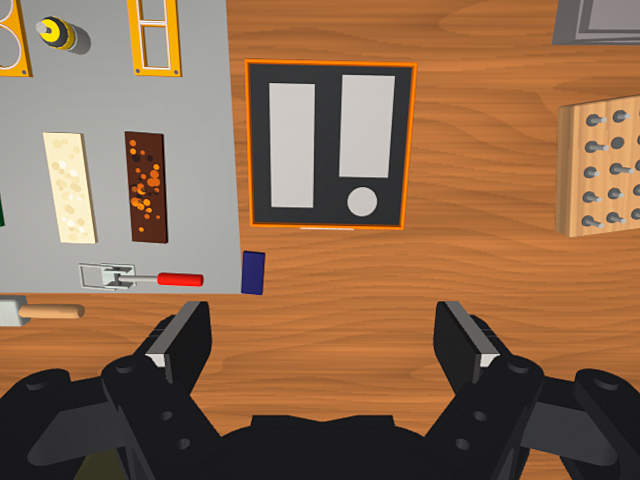

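The wrist view is sharp: orange tray at (330,145), tortoiseshell blank at (146,187). Next I'll look over the middle of the bench.

Emit:
{"op": "arm_command", "data": {"jaw": [85,85,85,85,85,85,85,85,85,85,85,85], "dp": [[0.2,-1,0],[0.2,-1,0],[0.2,-1,0],[0.2,-1,0],[0.2,-1,0],[0.2,-1,0],[0,-1,0],[0,-1,0],[0,-1,0],[0,-1,0],[0,0,0],[0,0,0]], "delta_rot": [[0,0,0],[0,0,0],[0,0,0],[0,0,0],[0,0,0],[0,0,0],[0,0,0],[0,0,0],[0,0,0],[0,0,0],[0,0,0],[0,0,0]]}}

```text
t: 2.32
tcp_pos: [0.5077, -0.0343, 0.3513]
eef_rot: [[1.0, 0.001, -0.0], [0.001, -1.0, -0.001], [-0.0, 0.001, -1.0]]
contact_force: [-0.3, -0.6, 0.7]
gripper_width: 0.996
```

```bash
python3 -c "
from h import *
snap('wrist','w2')"
```

```text
w2 2.3167 [ 0.5077 -0.0343  0.3513] 0.0357
[[ 1.e+00  6.e-04 -2.e-04]
 [ 6.e-04 -1.e+00 -8.e-04]
 [-2.e-04  8.e-04 -1.e+00]]
```

Emit:
{"op": "arm_command", "data": {"jaw": [85,85,85,85,85,85,85,85,85,85,85,85], "dp": [[-0.2,-1,0],[-0.2,-1,0],[-0.2,-1,0],[-0.2,-1,0],[-0.2,-1,0],[-0.2,-1,0],[0,-1,0],[0,-1,0],[0,-1,0],[0,-1,0],[0,0,0],[0,0,0]], "delta_rot": [[0,0,0],[0,0,0],[0,0,0],[0,0,0],[0,0,0],[0,0,0],[0,0,0],[0,0,0],[0,0,0],[0,0,0],[0,0,0],[0,0,0]]}}

```text
t: 3.37
tcp_pos: [0.4729, 0.2653, 0.3507]
eef_rot: [[1.0, -0.0, -0.001], [-0.0, -1.0, -0.001], [-0.001, 0.001, -1.0]]
contact_force: [-0.3, -0.6, -0.8]
gripper_width: 0.994
```

Run:
```python
from h import *
snap('wrist','w3')
for n in (1,2,3):
    a=np.load(f"w{n}.npz"); k,R,t=pose("wrist",dict(eef_rot=a["R"],tcp_pos=a["p"]))
    y=a["p"][1]; o=ortho(a["im"],k,R,t,0.005,0.4,0.78,y-.3,y+.3,1000); cv2.imwrite(f"pics/wo{n}.png",o)
    W=cloud(a["d"],k,R,t); print(n,y,np.nanmedian(W[60:250:20,20:620:60,2],0).round(4))
```

```text
w3 3.3667 [0.4729 0.2653 0.3507] 0.0311
[[ 1.0e+00 -2.0e-04 -7.0e-04]
 [-2.0e-04 -1.0e+00 -1.2e-03]
 [-7.0e-04  1.2e-03 -1.0e+00]]
1 -0.33221300165770895 [-0.0011  0.0064  0.0072  0.0003  0.0045  0.0044  0.0038 -0.0007 -0.0011
  0.0073]
2 -0.03431057589221348 [ 0.0046  0.0039 -0.0011  0.0031  0.0007 -0.0002  0.0002 -0.0001  0.0043
  0.0042]
3 0.2652800507565601 [-0.0004 -0.0012 -0.0009  0.0043  0.0041  0.0102 -0.0004  0.0072 -0.0001
 -0.0002]
```

View pics/wo2.png

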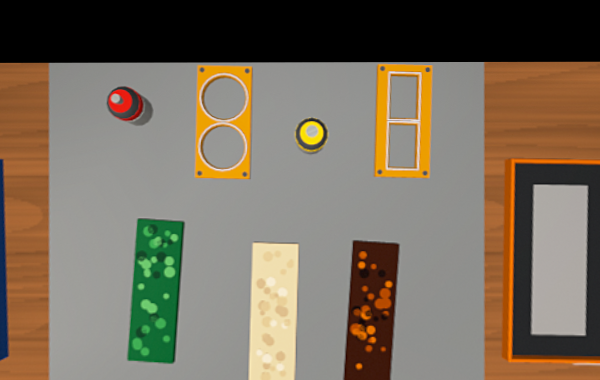

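View pics/w3.png

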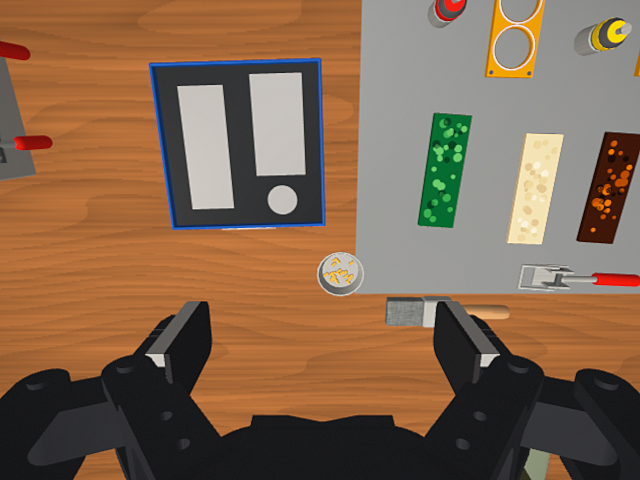

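Blue tray is at (240,145) in the wrist view. All the parts are clear in the ortho view. Next I'll segment them and fit poses.

```bash
cat >> h.py <<'E'
def rects(tag,kind,z,xr=(0.35,0.80),s=2000,yw=0.42):
    a=np.load(f"{tag}.npz"); k,R,t=pose("wrist",dict(eef_rot=a["R"],tcp_pos=a["p"])); y=round(float(a["p"][1]),3)
    o=ortho(a["im"],k,R,t,z,xr[0],xr[1],y-yw,y+yw,s); h=cv2.cvtColor(o,cv2.COLOR_BGR2HSV).astype(int); H,S,V=h[...,0],h[...,1],h[...,2]
    black=o.max(-1)==0
    m={'green':(H>45)&(H<85)&(S>90),'cream':(H>12)&(H<28)&(S>35)&(S<120)&(V>190),
       'gold':(H>14)&(H<26)&(S>200)&(V>190),'pale':(S<25)&(V>145)&(V<250),
       'tort':None}[kind] if kind!='tort' else ((V<110)&(S>120)&((H<12)|(H>172)))|((H<17)&(S>200)&(V>120))
    m=(m&~black).astype(np.uint8); m=cv2.morphologyEx(m,cv2.MORPH_OPEN,np.ones((5,5))); m=cv2.morphologyEx(m,cv2.MORPH_CLOSE,np.ones((9,9)))
    out=[]
    for c in cv2.findContours(m,cv2.RETR_EXTERNAL,cv2.CHAIN_APPROX_NONE)[0]:
        if cv2.contourArea(c)<800*(s/1000)**2: continue
        bx=cv2.boundingRect(c)
        (cx,cy),(w,hh),ang=cv2.minAreaRect(c)
        b=cv2.boxPoints(((cx,cy),(w,hh),ang)); 
        e=[b[1]-b[0],b[2]-b[1]]; L=max(e,key=np.linalg.norm); dx,dy=-L[1],-L[0]
        yaw=np.degrees(np.arctan2(dy,dx)); yaw=(yaw+90)%180-90
        out.append((kind,tag,round((xr[1]-cy/s)*1000,1),round((y+yw-cx/s)*1000,1),round(yaw,2),round(max(w,hh)/s*1000,1),round(min(w,hh)/s*1000,1)))
    return out
E
python3 - <<'E'
from h import *
for tg in ('w1','w2','w3'):
    for kd,z in (('green',.008),('cream',.008),('tort',.008),('gold',.008),('pale',.005)):
        for r in rects(tg,kd,z): print(*r)
E
```

```text
cream w1 466.3 -8.4 -1.69 142.1 46.4
tort w1 467.2 -107.3 -3.92 140.3 46.4
tort w1 519.0 -339.5 89.18 202.9 202.9
gold w1 642.0 -137.6 -1.41 79.3 53.7
pale w1 452.7 -383.4 63.43 37.6 37.3
pale w1 520.0 -293.5 -0.9 149.8 54.1
pale w1 544.7 -384.9 -0.85 119.8 62.0
pale w1 647.8 -136.0 0.0 67.5 30.0
pale w1 516.0 -66.5 0.0 332.0 309.0
green w2 489.8 109.6 -3.95 141.3 46.3
cream w2 466.8 -7.5 -1.77 141.7 46.3
tort w2 467.9 -104.7 -3.85 140.5 45.0
tort w2 519.0 -340.5 89.14 210.0 203.2
gold w2 658.9 -136.4 -1.52 111.3 53.7
pale w2 453.0 -383.2 -90.0 36.5 36.0
pale w2 454.5 316.5 -90.0 37.0 37.0
pale w2 520.6 -293.5 -0.9 149.5 53.4
pale w2 545.2 -384.9 -0.91 119.4 61.3
pale w2 546.3 319.0 1.51 119.6 61.7
pale w2 633.3 42.8 -90.0 39.5 39.5
pale w2 652.5 -135.2 0.0 76.0 24.5
pale w2 682.0 41.5 -90.0 39.0 39.0
pale w2 533.8 48.8 -90.0 430.5 367.5
green w3 489.7 111.9 -4.06 141.1 46.8
cream w3 466.7 -6.5 -1.88 142.1 47.6
tort w3 467.8 -102.4 -3.86 140.3 49.4
gold w3 641.3 43.9 -1.51 79.1 54.2
pale w3 454.5 317.0 -90.0 37.0 37.0
pale w3 518.0 409.7 1.58 150.0 54.1
pale w3 546.5 319.5 1.61 120.0 62.0
pale w3 633.5 43.8 0.0 39.0 37.5
pale w3 516.3 55.0 -90.0 420.0 332.5
```

Emit:
{"op": "arm_command", "data": {"jaw": [62,62,62,62,62,62,62,62,62,62,62,62], "dp": [[-0.17,1,0.7],[0,1,0.7],[0,1,0.7],[0,1,0.7],[0,1,0.7],[0,1,0.7],[0,1,0.7],[0,1,0.7],[0,1,0.7],[0,1,0.7],[0,1,0.7],[0,1,0.7]], "delta_rot": [[0,0,0],[0,0,0],[0,0,0],[0,0,0],[0,0,0],[0,0,0],[0,0,0],[0,0,0],[0,0,0],[0,0,0],[0,0,0],[0,0,0]]}}

```text
t: 4.42
tcp_pos: [0.4662, -0.0977, 0.0988]
eef_rot: [[1.0, -0.003, 0.001], [-0.003, -1.0, -0.001], [0.001, 0.001, -1.0]]
contact_force: [0.6, -0.3, -0.5]
gripper_width: 0.723
```

Emit:
{"op": "arm_command", "data": {"jaw": [62,62,62], "dp": [[0,0.35,0.5],[0,0,0],[0,0,0]], "delta_rot": [[0,0,0.65],[0,0,0],[0,0,0]]}}

```text
t: 4.67
tcp_pos: [0.4657, -0.1062, 0.0837]
eef_rot: [[0.997, -0.071, -0.002], [-0.071, -0.997, 0.001], [-0.002, -0.001, -1.0]]
contact_force: [-0.1, 0.0, 0.3]
gripper_width: 0.728
```

```bash
python3 -c "
from h import *
snap('wrist','w4')
for k in ('tort','cream'):
  for r in rects('w4',k,.008,yw=.12): print(*r)"
```

```text
w4 4.6667 [ 0.4657 -0.1062  0.0837] 0.0441
[[ 9.975e-01 -7.120e-02 -2.300e-03]
 [-7.120e-02 -9.975e-01  1.000e-03]
 [-2.300e-03 -8.000e-04 -1.000e+00]]
tort w4 468.0 -104.8 -3.84 140.3 44.9
cream w4 468.0 -9.0 0.0 139.0 46.0
```

View pics/w4.png

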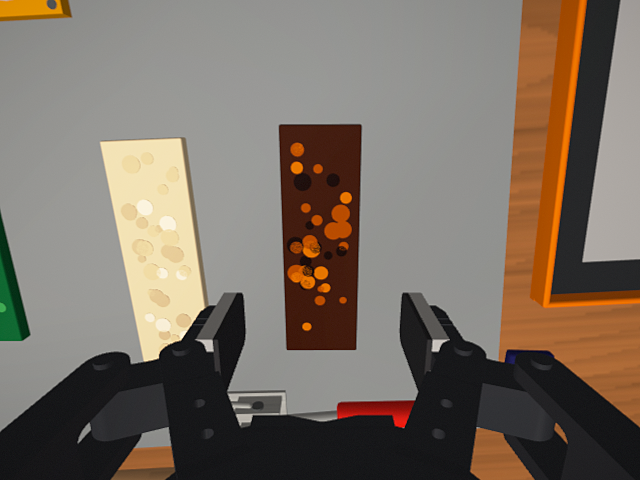

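The blank is centred between the fingers and needs about a 2 mm shift. I'll descend in stages.

Emit:
{"op": "arm_command", "data": {"jaw": [58,58,58,58,58], "dp": [[0.08,-0.04,1],[0,0,1],[0,0,0.6],[0,0,0],[0,0,0]], "delta_rot": [[0,0,0],[0,0,0],[0,0,0],[0,0,0],[0,0,0]]}}

```text
t: 5.13
tcp_pos: [0.4697, -0.1028, 0.0068]
eef_rot: [[0.998, -0.066, -0.0], [-0.066, -0.998, 0.0], [-0.0, -0.0, -1.0]]
contact_force: [-0.1, 0.2, 0.6]
gripper_width: 0.681
```

```bash
python3 -c "
from h import *
snap('wrist','w5')
im,d=grab_frame('side'); k=480/640; cv2.imwrite('pics/s5.png',cv2.resize(im[180:300,300:460],None,fx=5,fy=5))"
```

```text
w5 5.1333 [ 0.4697 -0.1028  0.0068] 0.0328
[[ 9.978e-01 -6.630e-02 -3.000e-04]
 [-6.630e-02 -9.978e-01  2.000e-04]
 [-3.000e-04 -2.000e-04 -1.000e+00]]
```

View pics/w5.png

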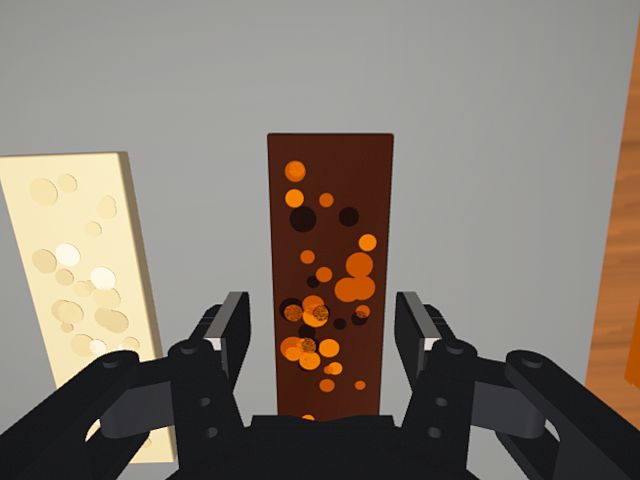

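View pics/s5.png

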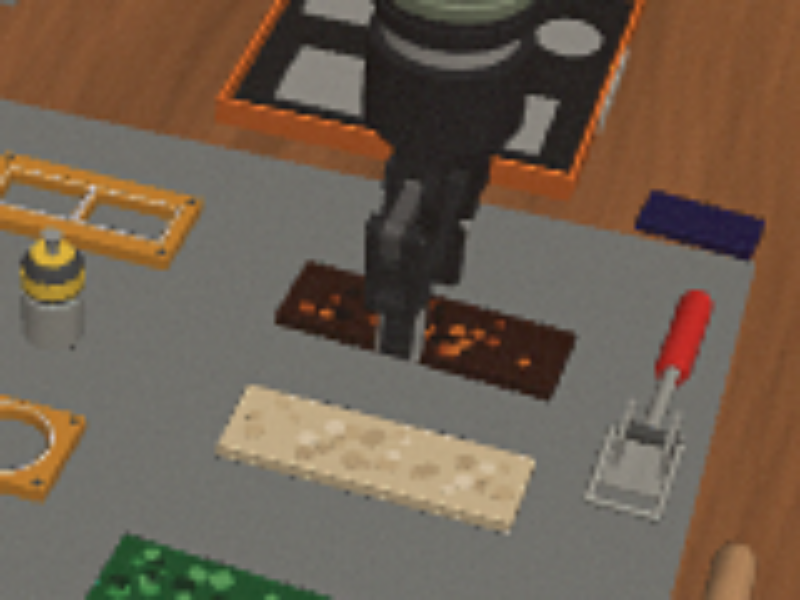

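Emit:
{"op": "arm_command", "data": {"jaw": [56,56,56,56], "dp": [[0,0,0.1],[0,0,0.1],[0,0,0.1],[0,0,0]], "delta_rot": [[0,0,0],[0,0,0],[0,0,0],[0,0,0]]}}

```text
t: 5.57
tcp_pos: [0.4695, -0.1034, -0.0028]
eef_rot: [[0.998, -0.068, -0.0], [-0.068, -0.998, 0.0], [-0.0, -0.0, -1.0]]
contact_force: [0.3, 0.3, -1.0]
gripper_width: 0.658
```

Emit:
{"op": "arm_command", "data": {"jaw": [36,36,36,36,36,36], "dp": [[0,0,0],[0,0,0],[0,0,0],[0,0,0],[0,0,0],[0,0,0]], "delta_rot": [[0,0,0],[0,0,0],[0,0,0],[0,0,0],[0,0,0],[0,0,0]], "grip_force": 40}}

```text
t: 6.07
tcp_pos: [0.4703, -0.1038, -0.002]
eef_rot: [[0.998, -0.068, 0.001], [-0.068, -0.998, -0.0], [0.001, 0.0, -1.0]]
contact_force: [-0.5, 1.0, 6.1]
gripper_width: 0.52
```

Emit:
{"op": "arm_command", "data": {"jaw": [36,36,36,36,36,36], "dp": [[0,0,-0.3],[0,0,-0.8],[0,0,-1],[0,0,-1],[0,0,-0.5],[0,0,0]], "delta_rot": [[0,0,0],[0,0,0],[0,0,0],[0,0,0],[0,0,0],[0,0,0]]}}

```text
t: 6.57
tcp_pos: [0.4727, -0.1047, 0.1096]
eef_rot: [[0.998, -0.068, 0.008], [-0.068, -0.998, -0.003], [0.008, 0.003, -1.0]]
contact_force: [0.3, -0.4, -1.1]
gripper_width: 0.523
```

```bash
python3 -c "
from h import *
snap('wrist','w6')"
```

```text
w6 6.5667 [ 0.4727 -0.1047  0.1096] 0.0529
[[ 0.9977 -0.0678  0.0082]
 [-0.0678 -0.9977 -0.0034]
 [ 0.0084  0.0029 -1.    ]]
```

View pics/w6.png

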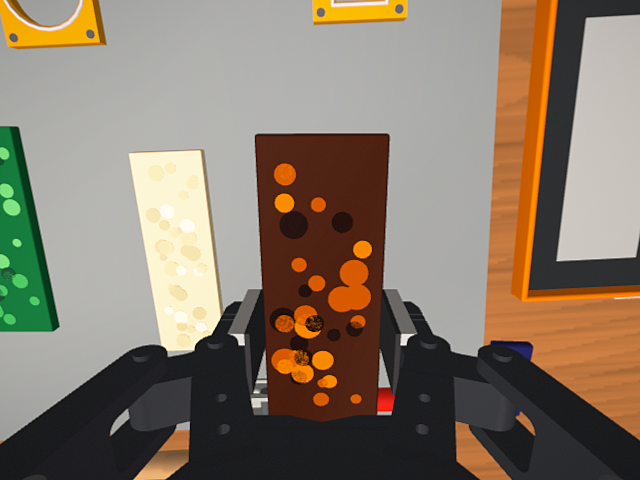

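```bash
cat >> h.py <<'E'
def inhand(tag,rows=(140,400),dmax=0.03,show=True):
    """fit plane of held plate top in tool frame; return outline info (tool coords)"""
    a=np.load(f"{tag}.npz"); p=camera_params("wrist"); T=p["tool_from_camera"]; k=K(p); d=a["d"]
    v,u=np.indices(d.shape); P=np.stack([(u-k[0,2])/k[0,0]*d,(v-k[1,2])/k[1,1]*d,d],-1)@T[:3,:3].T+T[:3,3]
    return P
E
python3 - <<'E'
from h import *
P=inhand('w6')
for r in (130,133,136,140,160,200,240,280,320,360,400,412): print(r,*[P[r,c].round(4) for c in (290,325,350)])
print(P[200,250:400:6].round(4)[:,1:])
E
```

```text
130 [ 0.0696 -0.021   0.1108] [0.0696 0.0014 0.1113] [0.0696 0.0174 0.1109]
133 [ 0.0691 -0.0116 -0.0059] [ 0.0692  0.0005 -0.0089] [ 0.0692  0.0089 -0.0092]
136 [ 0.0682 -0.0114 -0.0091] [ 0.0682  0.0004 -0.0102] [ 0.0682  0.0089 -0.0094]
140 [ 0.0668 -0.0115 -0.0082] [ 0.0669  0.0005 -0.0101] [ 0.0668  0.009  -0.0078]
160 [ 0.0602 -0.0116 -0.0084] [ 0.0602  0.0005 -0.0094] [ 0.0603  0.009  -0.0097]
200 [ 0.0463 -0.0119 -0.0088] [ 0.0465  0.0005 -0.01  ] [ 0.0462  0.0094 -0.0085]
240 [ 0.0317 -0.0122 -0.0093] [ 0.0318  0.0006 -0.0097] [ 0.0318  0.0096 -0.0096]
280 [ 0.0157 -0.0126 -0.0086] [ 0.0155  0.0006 -0.008 ] [ 0.0163  0.0099 -0.0099]
320 [-0.0006 -0.0129 -0.0095] [-0.0005  0.0007 -0.0096] [-0.0008  0.0104 -0.009 ]
360 [-0.0191 -0.0134 -0.0084] [-0.0191  0.0007 -0.0083] [-0.0184  0.0107 -0.0093]
400 [-0.0372 -0.0137 -0.0097] [-0.0374  0.0008 -0.0094] [-0.0371  0.0111 -0.0098]
412 [-0.0439 -0.0139 -0.0088] [-0.0435  0.0008 -0.0093] [-0.0435  0.0113 -0.0092]
[[-0.049   0.1114]
 [-0.0449  0.1112]
 [-0.0217 -0.0091]
 [-0.0197 -0.0087]
 [-0.0176 -0.0084]
 [-0.0153 -0.0098]
 [-0.0132 -0.0098]
 [-0.0111 -0.0095]
 [-0.0091 -0.0085]
 [-0.0069 -0.0101]
 [-0.0048 -0.0098]
 [-0.0027 -0.0094]
 [-0.0005 -0.0111]
 [ 0.0016 -0.0095]
 [ 0.0037 -0.0092]
 [ 0.0059 -0.0085]
 [ 0.008  -0.0085]
 [ 0.01   -0.0096]
 [ 0.0122 -0.009 ]
 [ 0.0143 -0.0093]
 [ 0.0164 -0.0093]
 [ 0.0186 -0.0087]
 [ 0.0206 -0.0092]
 [ 0.0439  0.1105]
 [ 0.0481  0.1113]]
```

The blank is held level, with its centre 1.8 mm behind the TCP along tool x. I'll carry it to the blue tray.

Emit:
{"op": "arm_command", "data": {"jaw": [36,36,36,36,36,36,36,36,36,36,36,36], "dp": [[0,0,0],[0.12,-0.5,0],[0.12,-1,0],[0.12,-1,0],[0.12,-1,0],[0.12,-1,0],[0.12,-1,0],[0.12,-1,0],[0.12,-1,0],[0.12,-1,0],[0.12,-1,0],[0.12,-1,0]], "delta_rot": [[0,0,-0.9],[0,0,0],[0,0,0],[0,0,0],[0,0,0],[0,0,0],[0,0,0],[0,0,0],[0,0,0],[0,0,0],[0,0,0],[0,0,0]]}}

```text
t: 7.62
tcp_pos: [0.4989, 0.2135, 0.1028]
eef_rot: [[1.0, 0.026, -0.004], [0.026, -1.0, -0.001], [-0.004, 0.001, -1.0]]
contact_force: [-0.5, -0.6, -0.4]
gripper_width: 0.518
```

Emit:
{"op": "arm_command", "data": {"jaw": [36,36,36,36,36,36,36,36,36,36], "dp": [[0.12,-1,0],[0.12,-1,0],[0.12,-1,0],[0.12,-1,0],[0.12,-1,0],[0.12,-1,0],[0,-0.5,0],[0,0,0],[0,0,0],[0,0,0]], "delta_rot": [[0,0,0],[0,0,0],[0,0,0],[0,0,0],[0,0,0],[0,0,0],[0,0,0],[0,0,0],[0,0,0],[0,0,0]]}}

```text
t: 8.45
tcp_pos: [0.5162, 0.4065, 0.1032]
eef_rot: [[1.0, 0.026, -0.003], [0.026, -1.0, -0.003], [-0.003, 0.002, -1.0]]
contact_force: [-0.1, -0.9, -0.9]
gripper_width: 0.523
```

```bash
python3 -c "
from h import *
snap('wrist','w7')"
```

```text
w7 8.45 [0.5162 0.4065 0.1032] 0.0163
[[ 0.9997  0.026  -0.0032]
 [ 0.026  -0.9997 -0.0026]
 [-0.0033  0.0025 -1.    ]]
```

View pics/w7.png

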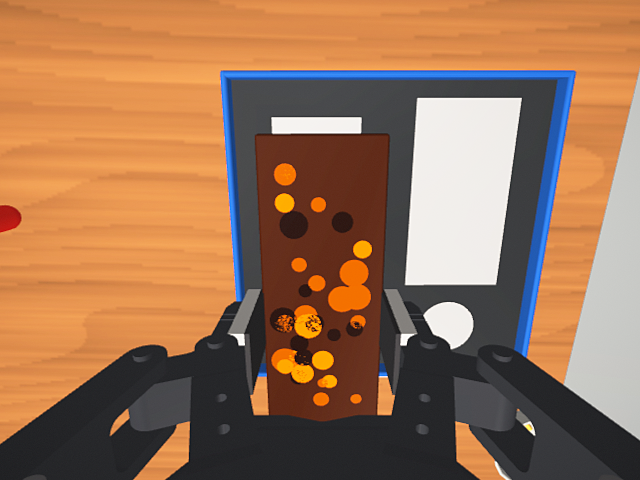

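```bash
python3 -c "
from h import *
for r in rects('w7','pale',.005,yw=.15): print(*r)"
```

```text
pale w7 546.5 320.1 1.56 120.1 62.4
```

Emit:
{"op": "arm_command", "data": {"jaw": [36,36,36,36,36,36,36], "dp": [[0.12,-0.12,0.5],[0,0,1],[0,0,1],[0,0,0.5],[0,0,0.15],[0,0,0],[0,0,0]], "delta_rot": [[0,0,0],[0,0,0],[0,0,0],[0,0,0],[0,0,0],[0,0,0],[0,0,0]]}}

```text
t: 9.08
tcp_pos: [0.5218, 0.4117, 0.0119]
eef_rot: [[1.0, 0.026, 0.001], [0.026, -1.0, 0.001], [0.001, -0.001, -1.0]]
contact_force: [0.1, -0.1, -0.9]
gripper_width: 0.521
```

```bash
python3 -c "
from h import *
snap('wrist','w8')
for r in rects('w8','pale',.005,yw=.15): print(*r)"
```

```text
w8 9.0833 [0.5218 0.4117 0.0119] 0.025
[[ 9.997e-01  2.560e-02  1.300e-03]
 [ 2.560e-02 -9.997e-01  8.000e-04]
 [ 1.400e-03 -7.000e-04 -1.000e+00]]
pale w8 546.7 320.2 1.59 120.3 62.3
```

View pics/w8.png

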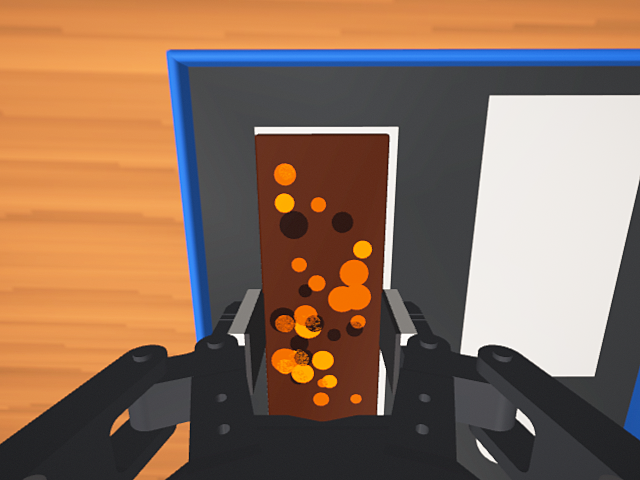

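Emit:
{"op": "arm_command", "data": {"jaw": [36,36,36,36], "dp": [[-0.06,0.06,0.1],[0,0,0.1],[0,0,0],[0,0,0]], "delta_rot": [[0,0,0],[0,0,0],[0,0,0],[0,0,0]]}}

```text
t: 9.47
tcp_pos: [0.5191, 0.4099, 0.0051]
eef_rot: [[1.0, 0.026, 0.0], [0.026, -1.0, 0.0], [0.0, -0.0, -1.0]]
contact_force: [-1.3, 0.1, -0.7]
gripper_width: 0.525
```

```bash
python3 -c "
from h import *
snap('wrist','w9')
for r in rects('w9','pale',.005,yw=.15): print(*r)"
```

```text
w9 9.4667 [0.5191 0.4099 0.0051] 0.0029
[[ 9.997e-01  2.640e-02  2.000e-04]
 [ 2.640e-02 -9.997e-01  2.000e-04]
 [ 2.000e-04 -2.000e-04 -1.000e+00]]
pale w9 546.6 320.2 1.61 120.1 62.3
```

View pics/w9.png

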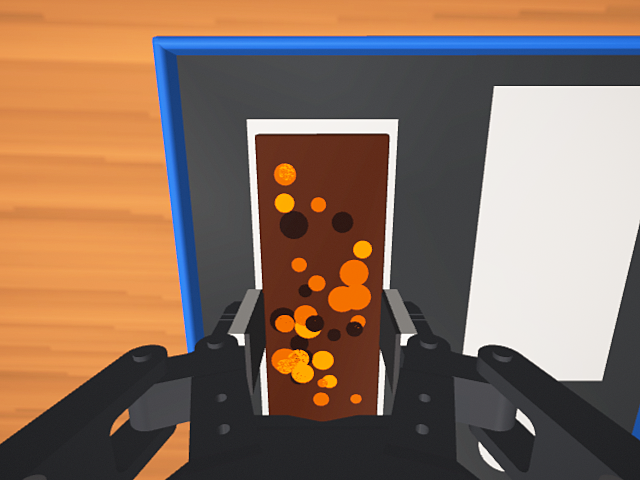

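It's centred on its outline, so I'll release it.

Emit:
{"op": "arm_command", "data": {"jaw": [58,58,58,58,58,58,58,58,58], "dp": [[0,0,0],[0,0,0],[0,0,0],[0,0,-0.3],[0,0,-0.8],[0,0,-1],[0,0,-1],[0,0,-0.6],[0,0,0]], "delta_rot": [[0,0,0],[0,0,0],[0,0,0],[0,0,0],[0,0,0],[0,0,0],[0,0,0],[0,0,0],[0,0,0]]}}

```text
t: 10.27
tcp_pos: [0.5229, 0.4122, 0.1232]
eef_rot: [[1.0, 0.026, 0.011], [0.026, -1.0, 0.006], [0.011, -0.006, -1.0]]
contact_force: [1.0, 0.7, 1.5]
gripper_width: 0.678
```

```bash
python3 -c "
from h import *
snap('wrist','w10')
for r in rects('w10','tort',.013,yw=.15): print(*r)
for r in rects('w10','pale',.005,yw=.15): print(*r)"
```

```text
w10 10.2667 [0.5229 0.4122 0.1232] 0.0472
[[ 0.9996  0.0264  0.0106]
 [ 0.0264 -0.9996  0.0063]
 [ 0.0107 -0.006  -0.9999]]
tort w10 517.6 410.2 1.74 140.2 44.6
pale w10 546.7 320.1 1.62 119.8 62.4
```

View pics/w10.png

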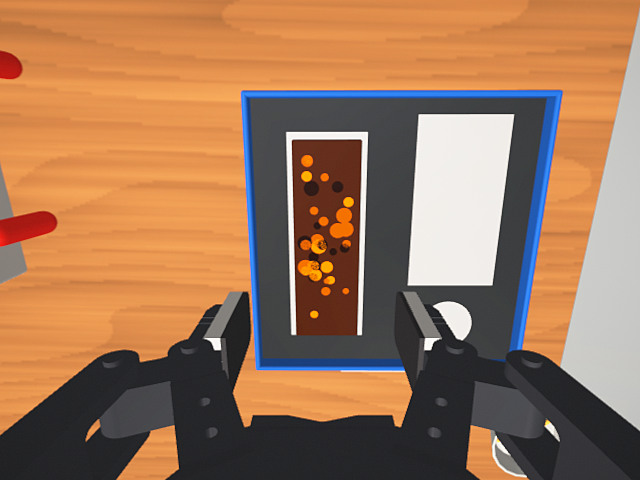

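Blank placed at (517.6, 410.2, 1.7°) against an outline at (518.0, 410, 1.6°). Next is the round-eye template.

Emit:
{"op": "arm_command", "data": {"jaw": [66,66,66,66,66,66,66,66,66,66,66,66], "dp": [[0,0,0],[0.44,1,0],[0.44,1,0],[0.44,1,0],[0.44,1,0],[0.44,1,0],[0.44,1,0],[0.44,1,0],[0.44,1,0],[0.44,1,0],[0.44,1,0],[0.4,1,0]], "delta_rot": [[0,0,0.52],[0,0,0],[0,0,0],[0,0,0],[0,0,0],[0,0,0],[0,0,0],[0,0,0],[0,0,0],[0,0,0],[0,0,0],[0,0,0]]}}

```text
t: 11.32
tcp_pos: [0.653, 0.0743, 0.1139]
eef_rot: [[1.0, -0.028, -0.003], [-0.028, -1.0, 0.0], [-0.003, -0.0, -1.0]]
contact_force: [0.6, -0.5, 0.2]
gripper_width: 0.775
```

Emit:
{"op": "arm_command", "data": {"jaw": [66,66,66,66], "dp": [[0,1,0],[0,0.2,0],[0,0,0],[0,0,0]], "delta_rot": [[0,0,0],[0,0,0],[0,0,0],[0,0,0]]}}

```text
t: 11.65
tcp_pos: [0.6517, 0.0402, 0.1145]
eef_rot: [[1.0, -0.029, -0.003], [-0.029, -1.0, 0.001], [-0.003, -0.001, -1.0]]
contact_force: [-0.4, 0.6, 0.9]
gripper_width: 0.771
```

```bash
python3 -c "
from h import *
snap('wrist','w11')
for r in rects('w11','gold',.008,yw=.15): print(*r)"
```

```text
w11 11.65 [0.6517 0.0402 0.1145] 0.0318
[[ 0.9996 -0.0291 -0.0026]
 [-0.0291 -0.9996  0.001 ]
 [-0.0026 -0.001  -1.    ]]
```

View pics/w11.png

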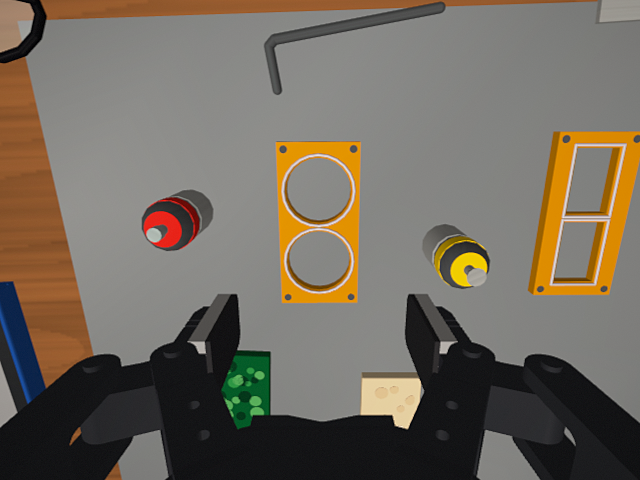

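Run:
```python
from h import *
a=np.load('w11.npz'); h=cv2.cvtColor(a["im"],cv2.COLOR_BGR2HSV); print(h[150,300],h[295,345],h[160,280])
k,R,t=pose("wrist",dict(eef_rot=a["R"],tcp_pos=a["p"]))
m=((h[...,0]>10)&(h[...,0]<30)&(h[...,1]>180)&(h[...,2]>150)).astype(np.uint8)
W=cloud(a["d"],k,R,t)
for c in cv2.findContours(m,cv2.RETR_EXTERNAL,cv2.CHAIN_APPROX_NONE)[0]:
    if cv2.contourArea(c)<3000: continue
    q=c[:,0].astype(float); dirs=np.c_[(q-[k[0,2],k[1,2]])/k[0,0],np.ones(len(q))]@R; o=-R.T@t
    X=o+dirs*((0.008-o[2])/dirs[:,2])[:,None]
    (cx,cy),s,an=cv2.minAreaRect((X[:,:2]*1000).astype(np.float32)); print(cx,cy,s,an)
# red ring
m=((h[...,0]<8)|(h[...,0]>172))&(h[...,1]>150)
m&=(W[...,0]>.6)&(W[...,1]>.08)&(W[...,1]<.2)&(W[...,2]>.02)
P=W[m]; print(len(P),P.min(0),P.max(0),np.median(P,0))
for z0,z1 in((.005,.02),(.02,.03),(.03,.04),(.04,.05),(.05,.07)):
    s=(W[...,2]>z0)&(W[...,2]<z1)&(W[...,0]>.6)&(W[...,1]>.08)&(W[...,1]<.2)
    Q=W[s]
    print(z0,len(Q),Q.min(0).round(4) if len(Q) else 0,Q.max(0).round(4) if len(Q) else 0)
```

```text
[ 20 255 228] [ 19 255 228] [ 20 255 228]
658.3765869140625 42.965824127197266 (53.33589172363281, 111.19434356689453) 88.67847442626953
659.4860229492188 -133.9635467529297 (57.71522521972656, 111.01808166503906) 88.49466705322266
1195 [0.6561496  0.11388035 0.03309783] [0.68581464 0.1433821  0.05914467] [0.6736428  0.12577931 0.0490443 ]
0.005 394 [0.6593 0.1141 0.005 ] [0.7958 0.1999 0.02  ]
0.02 267 [0.6599 0.1144 0.02  ] [0.6853 0.1334 0.03  ]
0.03 279 [0.6599 0.1139 0.03  ] [0.6858 0.1374 0.04  ]
0.04 1687 [0.6555 0.1143 0.04  ] [0.6858 0.1449 0.05  ]
0.05 462 [0.6606 0.1188 0.05  ] [0.6808 0.1391 0.0626]
```

Emit:
{"op": "arm_command", "data": {"jaw": [66,66,66,66,66,66,66], "dp": [[0.22,-0.1,0.6],[0,0,1],[0,0,1],[0,0,0.7],[0,0,0.3],[0,0,0],[0,0,0]], "delta_rot": [[0,0,0],[0,0,0],[0,0,0],[0,0,0],[0,0,0],[0,0,0],[0,0,0]]}}

```text
t: 12.28
tcp_pos: [0.6594, 0.044, 0.0079]
eef_rot: [[1.0, -0.027, -0.0], [-0.027, -1.0, 0.0], [-0.0, -0.0, -1.0]]
contact_force: [0.6, 0.3, 0.7]
gripper_width: 0.778
```

```bash
python3 -c "
from h import *
snap('wrist','w12')"
```

```text
w12 12.2833 [0.6594 0.044  0.0079] 0.0337
[[ 9.996e-01 -2.660e-02 -2.000e-04]
 [-2.660e-02 -9.996e-01  2.000e-04]
 [-2.000e-04 -1.000e-04 -1.000e+00]]
```

View pics/w12.png

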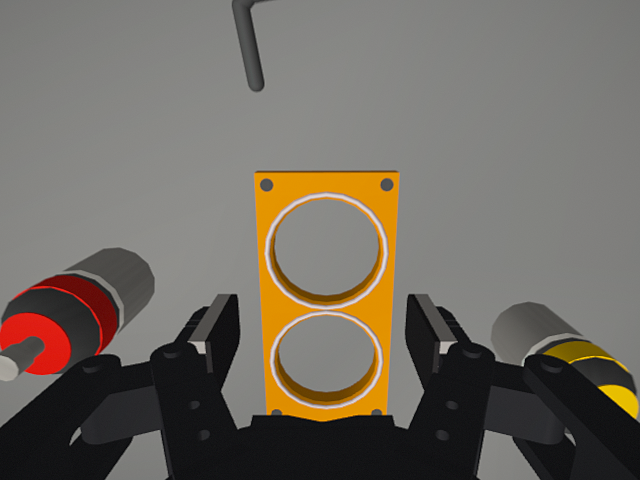

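Emit:
{"op": "arm_command", "data": {"jaw": [62,62,62,62,62], "dp": [[0,0,0.15],[0,0,0.15],[0,0,0.08],[0,0,0],[0,0,0]], "delta_rot": [[0,0,0],[0,0,0],[0,0,0],[0,0,0],[0,0,0]]}}

```text
t: 12.75
tcp_pos: [0.6593, 0.0426, -0.0036]
eef_rot: [[1.0, -0.028, -0.0], [-0.028, -1.0, 0.0], [-0.0, -0.0, -1.0]]
contact_force: [1.3, -0.2, 0.4]
gripper_width: 0.728
```

Emit:
{"op": "arm_command", "data": {"jaw": [44,44,44,44,44,44], "dp": [[0,0,0],[0,0,0],[0,0,0],[0,0,0],[0,0,0],[0,0,0]], "delta_rot": [[0,0,0],[0,0,0],[0,0,0],[0,0,0],[0,0,0],[0,0,0]], "grip_force": 40}}

```text
t: 13.25
tcp_pos: [0.66, 0.0426, -0.0031]
eef_rot: [[1.0, -0.028, 0.001], [-0.028, -1.0, -0.0], [0.001, 0.0, -1.0]]
contact_force: [0.2, 0.3, 3.4]
gripper_width: 0.619
```

Emit:
{"op": "arm_command", "data": {"jaw": [44,44,44,44,44,44,44], "dp": [[0,0,-0.3],[0,0,-0.8],[0,0,-1],[0,0,-1],[0,0,-0.5],[0,0,0],[0,0,0]], "delta_rot": [[0,0,0],[0,0,0],[0,0,0],[0,0,0],[0,0,0],[0,0,0],[0,0,0]]}}

```text
t: 13.83
tcp_pos: [0.6598, 0.0427, 0.1054]
eef_rot: [[1.0, -0.028, 0.002], [-0.028, -1.0, -0.0], [0.002, 0.0, -1.0]]
contact_force: [-0.8, -0.6, -0.7]
gripper_width: 0.617
```

Run:
```python
from h import *
snap('wrist','w13'); P=inhand('w13')
a=np.load('w13.npz'); h=cv2.cvtColor(a["im"],cv2.COLOR_BGR2HSV)
m=(h[...,0]>10)&(h[...,0]<30)&(h[...,1]>180)&(h[...,2]>150)&(P[...,2]<.02)&(np.abs(P[...,1])<.05)
Q=P[m]; print(np.percentile(Q,[0.3,50,99.7],axis=0).round(4)); 
A=np.c_[Q[:,:2],np.ones(len(Q))]; print(np.linalg.lstsq(A,Q[:,2],rcond=None)[0])
```

```text
w13 13.8333 [0.6598 0.0427 0.1054] 0.0453
[[ 9.996e-01 -2.810e-02  1.800e-03]
 [-2.810e-02 -9.996e-01 -1.000e-04]
 [ 1.800e-03  1.000e-04 -1.000e+00]]
[[-0.0445 -0.0274 -0.1418]
 [ 0.0236  0.0012 -0.0102]
 [ 0.0707  0.0263 -0.0042]]
[-0.06558643  0.00122144 -0.00996735]
```

View pics/w13.png

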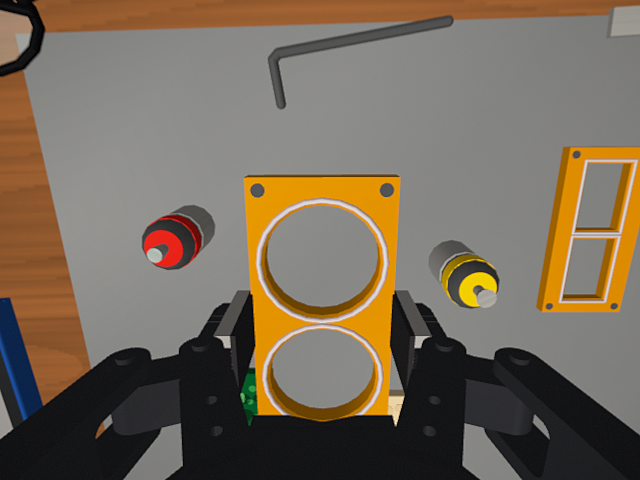

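Run:
```python
from h import *
P=inhand('w13')
for r in (176,177,178,179,180,182,185,190,195,316,320): print(r,*[P[r,c].round(4) for c in (300,325,350)])
print(P[195,244:404:4].round(4)[[0,1,2,3,-4,-3,-2,-1],1:])
```

```text
176 [ 0.0546 -0.0083 -0.0078] [ 0.0547  0.0005 -0.0079] [ 0.0548  0.0092 -0.009 ]
177 [ 0.0546 -0.0081 -0.0103] [ 0.0545  0.0005 -0.0098] [ 0.0545  0.0091 -0.0097]
178 [ 0.0542 -0.0081 -0.0102] [ 0.0542  0.0005 -0.0097] [ 0.0542  0.0091 -0.0102]
179 [ 0.0538 -0.0082 -0.0099] [ 0.054   0.0005 -0.0112] [ 0.054   0.009  -0.0113]
180 [ 0.0535 -0.0081 -0.0102] [ 0.0536  0.0005 -0.0108] [ 0.0534  0.0092 -0.0092]
182 [ 0.0529 -0.0082 -0.0104] [ 0.0528  0.0005 -0.01  ] [ 0.0529  0.0091 -0.0107]
185 [ 0.052  -0.0081 -0.0112] [ 0.0518  0.0005 -0.0098] [ 0.0518  0.0092 -0.0102]
190 [ 0.0501 -0.0082 -0.0103] [ 0.0499  0.0005 -0.0093] [ 0.0501  0.0092 -0.0105]
195 [ 0.0485 -0.0082 -0.011 ] [ 0.0484  0.0005 -0.0103] [ 0.0483  0.0092 -0.0102]
316 [ 0.0012 -0.009  -0.0096] [ 0.0014  0.0006 -0.01  ] [ 0.0015  0.0102 -0.0101]
320 [-0.0001 -0.009  -0.0103] [-0.      0.0006 -0.0104] [-0.0004  0.0103 -0.0098]
[[-0.0516  0.1053]
 [-0.0263 -0.0105]
 [-0.0249 -0.0105]
 [-0.0236 -0.0102]
 [ 0.0226 -0.0096]
 [ 0.024  -0.0097]
 [ 0.0253 -0.0101]
 [ 0.0508  0.106 ]]
```

Emit:
{"op": "arm_command", "data": {"jaw": [44,44,44,44,44,44,44,44,44,44,44,44], "dp": [[0,0,0],[-0.35,-0.5,0],[-0.35,-0.95,0],[-0.35,-0.95,0],[-0.35,-0.95,0],[-0.35,-0.95,0],[-0.35,-0.95,0],[-0.35,-0.95,0],[-0.35,-0.95,0],[-0.35,-0.95,0],[-0.35,-0.95,0],[0,-0.3,0]], "delta_rot": [[0,0,-0.53],[0,0,0],[0,0,0],[0,0,0],[0,0,0],[0,0,0],[0,0,0],[0,0,0],[0,0,0],[0,0,0],[0,0,0],[0,0,0]]}}

```text
t: 14.88
tcp_pos: [0.542, 0.3233, 0.101]
eef_rot: [[0.999, 0.031, -0.007], [0.031, -1.0, -0.001], [-0.007, 0.0, -1.0]]
contact_force: [-0.6, -0.5, -1.0]
gripper_width: 0.615
```

Emit:
{"op": "arm_command", "data": {"jaw": [44,44,44,44,44,44], "dp": [[0,0,0.7],[0,0,0.9],[0,0,0.5],[0,0,0.2],[0,0,0],[0,0,0]], "delta_rot": [[0,0,0],[0,0,0],[0,0,0],[0,0,0],[0,0,0],[0,0,0]]}}

```text
t: 15.38
tcp_pos: [0.5464, 0.3196, 0.0343]
eef_rot: [[1.0, 0.027, -0.002], [0.027, -1.0, -0.001], [-0.002, 0.001, -1.0]]
contact_force: [-0.0, 0.2, 0.0]
gripper_width: 0.618
```

```bash
python3 -c "
from h import *
snap('wrist','w14')
for r in rects('w14','pale',.005,yw=.15): print(*r)
for r in rects('w14','tort',.013,yw=.15): print(*r)
"
```

```text
w14 15.3833 [0.5464 0.3196 0.0343] 0.0325
[[ 9.996e-01  2.690e-02 -1.900e-03]
 [ 2.690e-02 -9.996e-01 -9.000e-04]
 [-1.900e-03  8.000e-04 -1.000e+00]]
pale w14 502.8 318.8 -90.0 51.5 32.5
pale w14 557.8 320.2 -90.0 51.5 49.5
pale w14 575.0 196.7 0.0 188.0 52.5
tort w14 547.1 409.5 1.74 84.0 47.4
```

View pics/w14.png

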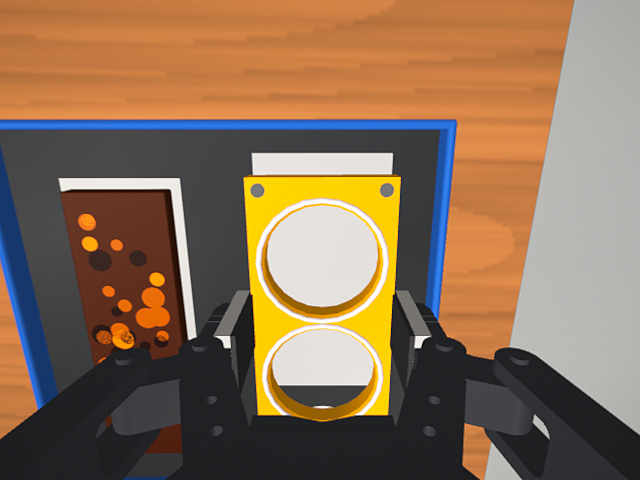

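Emit:
{"op": "arm_command", "data": {"jaw": [44,44,44,44,44,44], "dp": [[0.05,0,0.5],[0,0,0.3],[0,0,0.12],[0,0,0],[0,0,0],[0,0,0]], "delta_rot": [[0,0,0],[0,0,0],[0,0,0],[0,0,0],[0,0,0],[0,0,0]]}}

```text
t: 15.93
tcp_pos: [0.5486, 0.3204, 0.008]
eef_rot: [[1.0, 0.027, 0.0], [0.027, -1.0, 0.0], [0.0, -0.0, -1.0]]
contact_force: [0.1, -0.1, -0.8]
gripper_width: 0.618
```

```bash
python3 -c "
from h import *
snap('wrist','w15')"
```

```text
w15 15.9333 [0.5486 0.3204 0.008 ] 0.0061
[[ 9.996e-01  2.730e-02  5.000e-04]
 [ 2.730e-02 -9.996e-01  2.000e-04]
 [ 5.000e-04 -2.000e-04 -1.000e+00]]
```

View pics/w15.png

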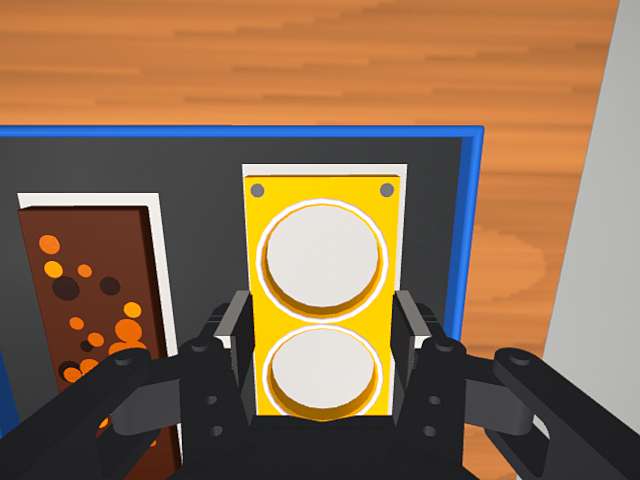

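Emit:
{"op": "arm_command", "data": {"jaw": [44,44,44,60,60,60], "dp": [[-0.02,0.02,0.1],[0,0,0.04],[0,0,0],[0,0,0],[0,0,0],[0,0,0]], "delta_rot": [[0,0,0],[0,0,0],[0,0,0],[0,0,0],[0,0,0],[0,0,0]]}}

```text
t: 16.48
tcp_pos: [0.548, 0.3198, 0.0039]
eef_rot: [[1.0, 0.027, 0.001], [0.027, -1.0, 0.0], [0.001, -0.0, -1.0]]
contact_force: [0.6, -0.2, -0.4]
gripper_width: 0.703
```

Emit:
{"op": "arm_command", "data": {"jaw": [60,60,60,60,60,60], "dp": [[0,0,-0.4],[0,0,-0.8],[0,0,-1],[0,0,-1],[0,0,-0.5],[0,0,0]], "delta_rot": [[0,0,0],[0,0,0],[0,0,0],[0,0,0],[0,0,0],[0,0,0]]}}

```text
t: 16.98
tcp_pos: [0.5516, 0.3214, 0.1215]
eef_rot: [[1.0, 0.027, 0.011], [0.027, -1.0, 0.005], [0.011, -0.004, -1.0]]
contact_force: [0.9, 0.1, 0.3]
gripper_width: 0.706
```

```bash
cat >> h.py <<'E'
def goldrects(tag,z):
    a=np.load(f"{tag}.npz"); h=cv2.cvtColor(a["im"],cv2.COLOR_BGR2HSV); k,R,t=pose("wrist",dict(eef_rot=a["R"],tcp_pos=a["p"]))
    m=((h[...,0]>10)&(h[...,0]<32)&(h[...,1]>180)&(h[...,2]>150)).astype(np.uint8)
    for c in cv2.findContours(m,cv2.RETR_EXTERNAL,cv2.CHAIN_APPROX_NONE)[0]:
        if cv2.contourArea(c)<2000: continue
        q=c[:,0].astype(float); dirs=np.c_[(q-[k[0,2],k[1,2]])/k[0,0],np.ones(len(q))]@R; o=-R.T@t
        X=o+dirs*((z-o[2])/dirs[:,2])[:,None]
        print('gold',cv2.minAreaRect((X[:,:2]*1000).astype(np.float32)))
E
python3 -c "
from h import *
snap('wrist','w16')
goldrects('w16',.013)
for r in rects('w16','tort',.013,yw=.15): print(*r)"
```

```text
w16 16.9833 [0.5516 0.3214 0.1215] 0.0507
[[ 0.9996  0.0275  0.0109]
 [ 0.0274 -0.9996  0.0045]
 [ 0.011  -0.0042 -0.9999]]
gold ((546.374755859375, 319.8240966796875), (111.26966857910156, 52.99153137207031), 1.8514573574066162)
tort w16 528.7 409.0 1.65 119.3 45.7
```

View pics/w16.png

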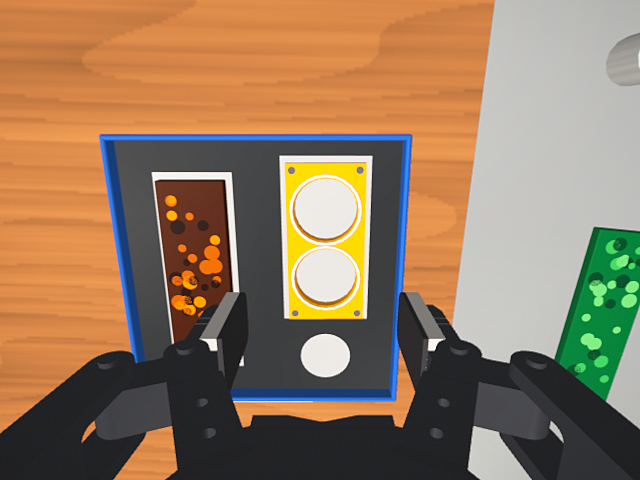

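Template at (546.4, 319.8, 1.85°), on its outline. Next is the red cutter.

Emit:
{"op": "arm_command", "data": {"jaw": [56,56,56,56,56,56,56,56,56,56], "dp": [[0.47,0.8,0],[0.47,0.8,0],[0.47,0.8,0],[0.47,0.8,0],[0.47,0.8,0],[0.47,0.8,0],[0.47,0.8,0],[0.47,0.8,0],[0,0,0],[0,0,0]], "delta_rot": [[0,0,0],[0,0,0],[0,0,0],[0,0,0],[0,0,0],[0,0,0],[0,0,0],[0,0,0],[0,0,0],[0,0,0]]}}

```text
t: 17.87
tcp_pos: [0.6652, 0.1291, 0.1128]
eef_rot: [[1.0, 0.024, -0.003], [0.024, -1.0, 0.0], [-0.003, -0.0, -1.0]]
contact_force: [0.6, 0.7, -0.7]
gripper_width: 0.656
```

Run:
```python
from h import *
snap('wrist','w17')
a=np.load('w17.npz'); k,R,t=pose("wrist",dict(eef_rot=a["R"],tcp_pos=a["p"])); W=cloud(a["d"],k,R,t)
for z0,z1 in((.02,.03),(.03,.04),(.04,.05),(.05,.07)):
    s=(W[...,2]>z0)&(W[...,2]<z1)&(W[...,0]>.62)&(W[...,0]<.72)&(W[...,1]>.095)&(W[...,1]<.165); Q=W[s]; print(z0,len(Q),Q.min(0).round(4),Q.max(0).round(4))
```

```text
w17 17.8667 [0.6652 0.1291 0.1128] 0.041
[[ 9.997e-01  2.440e-02 -3.000e-03]
 [ 2.440e-02 -9.997e-01  1.000e-04]
 [-3.000e-03 -1.000e-04 -1.000e+00]]
0.02 129 [0.6768 0.1167 0.0201] [0.6854 0.1432 0.0299]
0.03 136 [0.6616 0.115  0.0301] [0.6859 0.1445 0.04  ]
0.04 1628 [0.6559 0.1145 0.04  ] [0.6859 0.1445 0.05  ]
0.05 419 [0.6607 0.1196 0.05  ] [0.6809 0.1399 0.0628]
```

View pics/w17.png

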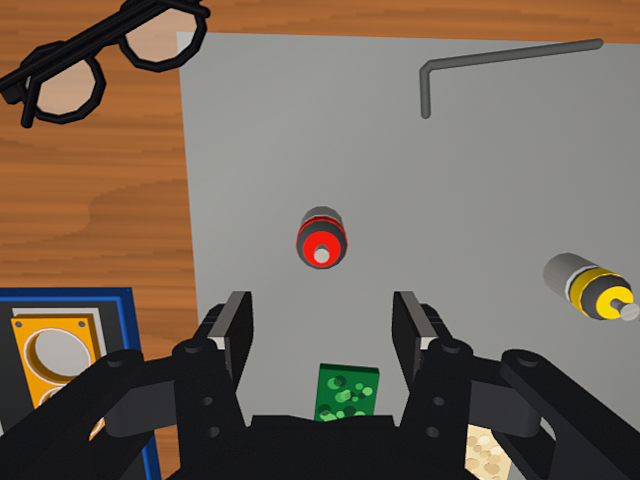

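Emit:
{"op": "arm_command", "data": {"jaw": [54,54,54,54,54,54,54], "dp": [[0.19,-0.02,0.5],[0,0,1],[0,0,1],[0,0,0.7],[0,0,0.25],[0,0,0],[0,0,0]], "delta_rot": [[0,0,0],[0,0,0],[0,0,0],[0,0,0],[0,0,0],[0,0,0],[0,0,0]]}}

```text
t: 18.5
tcp_pos: [0.671, 0.1325, 0.0112]
eef_rot: [[1.0, 0.028, -0.001], [0.028, -1.0, 0.0], [-0.001, -0.0, -1.0]]
contact_force: [-0.0, 0.5, 1.1]
gripper_width: 0.634
```

```bash
python3 -c "
from h import *
snap('wrist','w18')"
```

```text
w18 18.5 [0.671  0.1325 0.0112] 0.0349
[[ 9.996e-01  2.850e-02 -5.000e-04]
 [ 2.850e-02 -9.996e-01  1.000e-04]
 [-5.000e-04 -2.000e-04 -1.000e+00]]
```

View pics/w18.png

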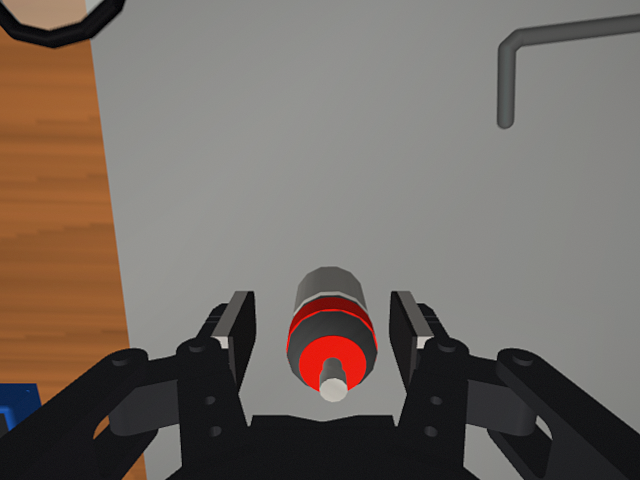

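Emit:
{"op": "arm_command", "data": {"jaw": [50,50,20,20,20,20,20,20,20,20], "dp": [[0,0.1,0],[0,0,0],[0,0,0],[0,0,0],[0,0,0],[0,0,0],[0,0,0],[0,0,0],[0,0,0],[0,0,0]], "delta_rot": [[0,0,0],[0,0,0],[0,0,0],[0,0,0],[0,0,0],[0,0,0],[0,0,0],[0,0,0],[0,0,0],[0,0,0]], "grip_force": 60}}

```text
t: 19.38
tcp_pos: [0.6728, 0.1286, 0.0128]
eef_rot: [[1.0, 0.027, 0.003], [0.027, -1.0, 0.0], [0.003, -0.0, -1.0]]
contact_force: [-0.0, 0.0, 6.4]
gripper_width: 0.336
```

Emit:
{"op": "arm_command", "data": {"jaw": [20,20,20,20,20,20,20], "dp": [[0,0,-0.3],[0,0,-0.8],[0,0,-1],[0,0,-1],[0,0,-0.3],[0,0,0],[0,0,0]], "delta_rot": [[0,0,0],[0,0,0],[0,0,0],[0,0,0],[0,0,0],[0,0,0],[0,0,0]]}}

```text
t: 19.97
tcp_pos: [0.671, 0.1285, 0.1125]
eef_rot: [[1.0, 0.027, -0.001], [0.027, -1.0, -0.0], [-0.001, 0.0, -1.0]]
contact_force: [-0.1, -0.3, -3.4]
gripper_width: 0.335
```

Run:
```python
from h import *
snap('wrist','w19')
P=inhand('w19'); s=(np.abs(P[...,1])<.025)&(P[...,2]<-.02)&(P[...,2]>-.07)&(np.abs(P[...,0])<.03)
Q=P[s]
for z0 in np.arange(-.07,-.02,.005):
    q=Q[(Q[:,2]>z0)&(Q[:,2]<z0+.005)]
    if len(q)>5: print(round(z0,3),len(q),q.min(0).round(4),q.max(0).round(4))
```

```text
w19 19.9667 [0.671  0.1285 0.1125] 0.0411
[[ 9.996e-01  2.730e-02 -7.000e-04]
 [ 2.730e-02 -9.996e-01 -0.000e+00]
 [-7.000e-04  0.000e+00 -1.000e+00]]
-0.07 1354 [ 0.0097 -0.0249 -0.07  ] [ 0.0181  0.0242 -0.065 ]
-0.065 132 [ 0.0061 -0.0245 -0.065 ] [ 0.0172  0.0246 -0.0601]
-0.06 528 [ 0.0103 -0.0249 -0.0595] [ 0.013  0.025 -0.055]
-0.055 827 [-0.008 -0.025 -0.055] [ 0.0129  0.025  -0.05  ]
-0.05 1542 [-0.0102 -0.0249 -0.05  ] [ 0.0142  0.025  -0.045 ]
-0.045 802 [-0.0109 -0.025  -0.045 ] [ 0.0141  0.025  -0.04  ]
-0.04 3836 [-0.0117 -0.0246 -0.04  ] [ 0.0124  0.0248 -0.035 ]
-0.035 2607 [-0.0145 -0.0213 -0.035 ] [ 0.0133  0.0217 -0.03  ]
-0.03 1220 [-0.011  -0.0249 -0.03  ] [ 0.014  0.025 -0.025]
-0.025 890 [ 0.0029 -0.025  -0.025 ] [ 0.0139  0.025  -0.02  ]
```

View pics/w19.png

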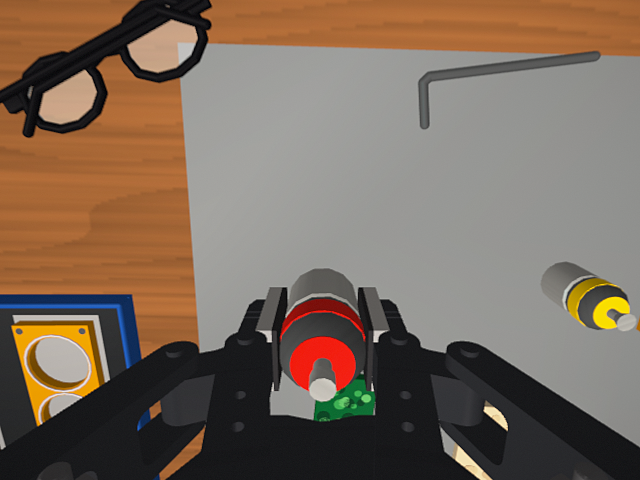

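Emit:
{"op": "arm_command", "data": {"jaw": [20,20,20,20,20,20,20,20,20,20,20,20], "dp": [[-0.4,-0.4,0],[-0.78,-0.7,0],[-0.78,-0.7,0],[-0.78,-0.7,0],[-0.78,-0.7,0],[-0.78,-0.7,0],[-0.78,-0.7,0],[-0.78,-0.7,0],[-0.78,-0.7,0],[-0.4,-0.4,0],[0,0,0],[0,0,0]], "delta_rot": [[0,0,0],[0,0,0],[0,0,0],[0,0,0],[0,0,0],[0,0,0],[0,0,0],[0,0,0],[0,0,0],[0,0,0],[0,0,0],[0,0,0]]}}

```text
t: 21.02
tcp_pos: [0.4527, 0.3144, 0.1105]
eef_rot: [[1.0, 0.03, -0.004], [0.03, -1.0, -0.003], [-0.004, 0.002, -1.0]]
contact_force: [-0.6, -0.4, -2.3]
gripper_width: 0.332
```

Run:
```python
from h import *
snap('wrist','w20'); goldrects('w20',.013)
```

```text
w20 21.0167 [0.4527 0.3144 0.1105] 0.034
[[ 0.9996  0.0296 -0.0043]
 [ 0.0295 -0.9996 -0.0025]
 [-0.0044  0.0024 -1.    ]]
gold ((521.5680541992188, 319.1650695800781), (43.62325668334961, 43.665321350097656), 1.7599661350250244)
gold ((541.0225830078125, 319.7336120605469), (100.04466247558594, 53.09813690185547), 1.8618918657302856)
```

View pics/w20.png

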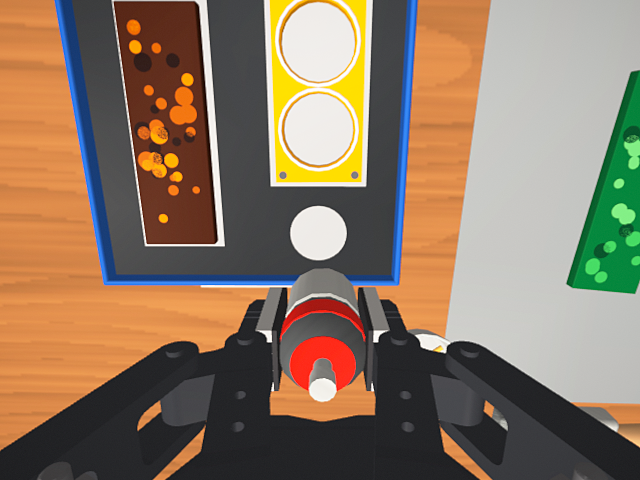

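Emit:
{"op": "arm_command", "data": {"jaw": [20,20,20,20,20,20,20], "dp": [[0.09,-0.09,0.5],[0,0,0.9],[0,0,0.8],[0,0,0.4],[0,0,0.1],[0,0,0],[0,0,0]], "delta_rot": [[0,0,0],[0,0,0],[0,0,0],[0,0,0],[0,0,0],[0,0,0],[0,0,0]]}}

```text
t: 21.65
tcp_pos: [0.4589, 0.3175, 0.0327]
eef_rot: [[1.0, 0.027, 0.001], [0.027, -1.0, 0.0], [0.001, -0.0, -1.0]]
contact_force: [0.3, 0.5, -1.4]
gripper_width: 0.331
```

Run:
```python
from h import *
snap('wrist','w21')
```

```text
w21 21.65 [0.4589 0.3175 0.0327] 0.0235
[[ 9.996e-01  2.650e-02  1.300e-03]
 [ 2.650e-02 -9.996e-01  5.000e-04]
 [ 1.300e-03 -5.000e-04 -1.000e+00]]
```

View pics/w21.png

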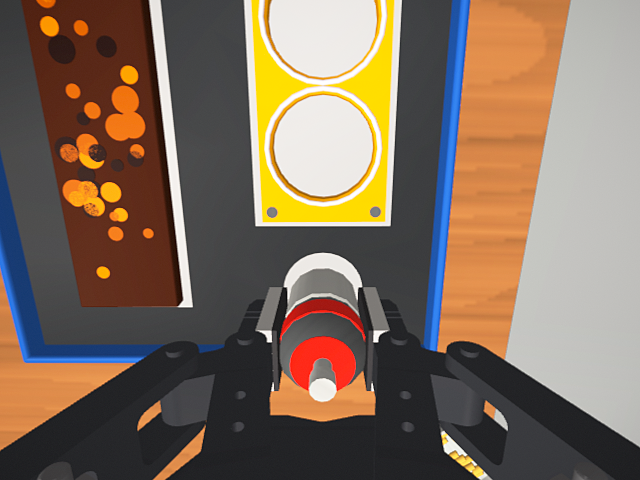

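Emit:
{"op": "arm_command", "data": {"jaw": [20,20,20,20,20], "dp": [[-0.1,0,0.2],[0,0,0.15],[0,0,0.05],[0,0,0],[0,0,0]], "delta_rot": [[0,0,0],[0,0,0],[0,0,0],[0,0,0],[0,0,0]]}}

```text
t: 22.12
tcp_pos: [0.4546, 0.3175, 0.0201]
eef_rot: [[1.0, 0.027, -0.0], [0.027, -1.0, -0.0], [-0.0, 0.0, -1.0]]
contact_force: [-0.2, 0.4, -1.1]
gripper_width: 0.33
```

Run:
```python
from h import *
snap('wrist','w22')
```

```text
w22 22.1167 [0.4546 0.3175 0.0201] 0.0058
[[ 9.996e-01  2.750e-02 -1.000e-04]
 [ 2.750e-02 -9.996e-01 -0.000e+00]
 [-1.000e-04  0.000e+00 -1.000e+00]]
```

View pics/w22.png

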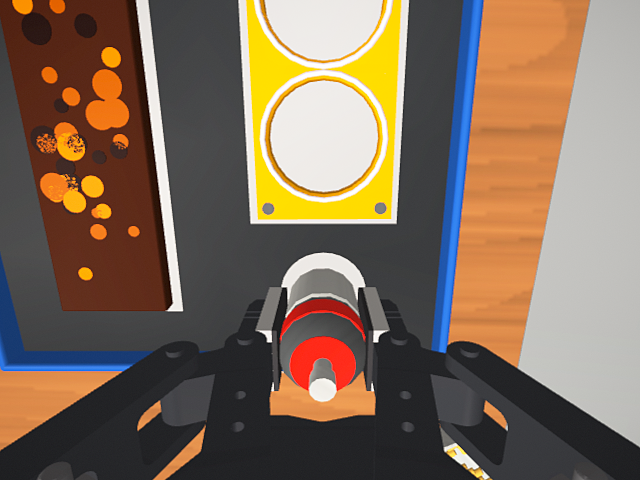

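Emit:
{"op": "arm_command", "data": {"jaw": [20,20,20], "dp": [[0.02,0,0.06],[0,0,0],[0,0,0]], "delta_rot": [[0,0,0],[0,0,0],[0,0,0]]}}

```text
t: 22.42
tcp_pos: [0.4554, 0.3175, 0.0183]
eef_rot: [[1.0, 0.027, 0.0], [0.027, -1.0, -0.0], [0.0, 0.0, -1.0]]
contact_force: [0.7, -0.4, -0.6]
gripper_width: 0.334
```

Emit:
{"op": "arm_command", "data": {"jaw": [20,20,20], "dp": [[0,0,0.03],[0,0,0],[0,0,0]], "delta_rot": [[0,0,0],[0,0,0],[0,0,0]]}}

```text
t: 22.67
tcp_pos: [0.4556, 0.3176, 0.0177]
eef_rot: [[1.0, 0.027, 0.0], [0.027, -1.0, 0.0], [0.0, -0.0, -1.0]]
contact_force: [-0.6, -0.4, 1.0]
gripper_width: 0.332
```

It's just touching the floor. Releasing and going straight up.

Emit:
{"op": "arm_command", "data": {"jaw": [50,50,50,50,50,50,50,50,50,50], "dp": [[0,0,0],[0,0,0],[0,0,0],[0,0,0],[0,0,-0.4],[0,0,-0.9],[0,0,-1],[0,0,-0.8],[0,0,-0.3],[0,0,0]], "delta_rot": [[0,0,0],[0,0,0],[0,0,0],[0,0,0],[0,0,0],[0,0,0],[0,0,0],[0,0,0],[0,0,0],[0,0,0]]}}

```text
t: 23.5
tcp_pos: [0.4578, 0.3187, 0.1232]
eef_rot: [[1.0, 0.027, 0.007], [0.027, -1.0, 0.003], [0.007, -0.003, -1.0]]
contact_force: [0.4, 0.1, 0.2]
gripper_width: 0.588
```

Run:
```python
from h import *
snap('wrist','w23')
```

```text
w23 23.5 [0.4578 0.3187 0.1232] 0.0533
[[ 0.9996  0.0273  0.0068]
 [ 0.0273 -0.9996  0.0034]
 [ 0.0069 -0.0032 -1.    ]]
```

View pics/w23.png

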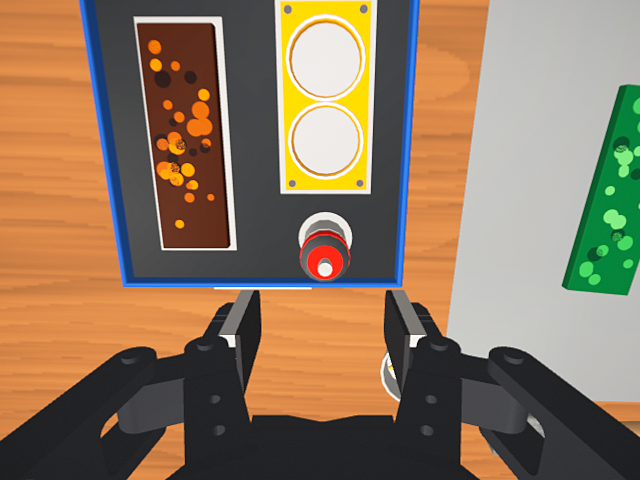

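Red cutter standing on its circle. Next is the green blank.

Emit:
{"op": "arm_command", "data": {"jaw": [58,58,58,58,58,58,58,58,58,58,58], "dp": [[0,0,0],[0.2,0.86,0],[0.2,0.86,0],[0.2,0.86,0],[0.2,0.86,0],[0.2,0.86,0],[0.2,0.86,0],[0.2,0.86,0],[0.15,0.82,0],[0,0,0],[0,0,0]], "delta_rot": [[0,0,0.93],[0,0,0],[0,0,0],[0,0,0],[0,0,0],[0,0,0],[0,0,0],[0,0,0],[0,0,0],[0,0,0],[0,0,0]]}}

```text
t: 24.47
tcp_pos: [0.4859, 0.1084, 0.1173]
eef_rot: [[0.997, -0.073, -0.004], [-0.073, -0.997, 0.0], [-0.004, 0.0, -1.0]]
contact_force: [0.8, 0.4, -0.1]
gripper_width: 0.678
```

Run:
```python
from h import *
snap('wrist','w24')
for r in rects('w24','green',.008,yw=.12): print(*r)
```

```text
w24 24.4667 [0.4859 0.1084 0.1173] 0.0389
[[ 9.973e-01 -7.300e-02 -4.300e-03]
 [-7.300e-02 -9.973e-01  1.000e-04]
 [-4.300e-03  2.000e-04 -1.000e+00]]
green w24 490.0 111.2 -4.01 140.7 45.3
```

View pics/w24.png

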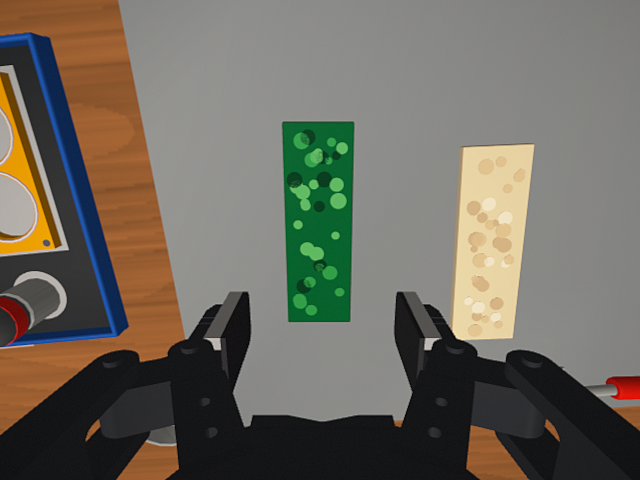

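Emit:
{"op": "arm_command", "data": {"jaw": [58,58,58,58,58,58,58,58], "dp": [[0.13,-0.1,0.6],[0,0,1],[0,0,1],[0,0,0.8],[0,0,0.4],[0,0,0.1],[0,0,0],[0,0,0]], "delta_rot": [[0,0,0],[0,0,0],[0,0,0],[0,0,0],[0,0,0],[0,0,0],[0,0,0],[0,0,0]]}}

```text
t: 25.18
tcp_pos: [0.4917, 0.113, 0.0026]
eef_rot: [[0.998, -0.069, 0.0], [-0.069, -0.998, 0.0], [0.0, -0.0, -1.0]]
contact_force: [-0.4, -0.1, 0.3]
gripper_width: 0.674
```

Emit:
{"op": "arm_command", "data": {"jaw": [56,56,56,36,36,36,36,36,36], "dp": [[-0.05,0.06,0.1],[0,0,0.06],[0,0,0],[0,0,0],[0,0,0],[0,0,0],[0,0,0],[0,0,0],[0,0,0]], "delta_rot": [[0,0,0],[0,0,0],[0,0,0],[0,0,0],[0,0,0],[0,0,0],[0,0,0],[0,0,0],[0,0,0]], "grip_force": 40}}

```text
t: 25.93
tcp_pos: [0.4907, 0.1105, -0.0016]
eef_rot: [[0.998, -0.07, 0.001], [-0.07, -0.998, 0.0], [0.001, -0.0, -1.0]]
contact_force: [-0.8, 0.5, 5.9]
gripper_width: 0.521
```

Emit:
{"op": "arm_command", "data": {"jaw": [36,36,36,36,36,36,36], "dp": [[0,0,-0.3],[0,0,-0.8],[0,0,-1],[0,0,-1],[0,0,-0.5],[0,0,0],[0,0,0]], "delta_rot": [[0,0,0],[0,0,0],[0,0,0],[0,0,0],[0,0,0],[0,0,0],[0,0,0]]}}

```text
t: 26.52
tcp_pos: [0.4903, 0.1105, 0.1063]
eef_rot: [[0.998, -0.07, 0.002], [-0.07, -0.998, 0.0], [0.002, -0.0, -1.0]]
contact_force: [-0.5, -0.4, -0.9]
gripper_width: 0.524
```

Run:
```python
from h import *
snap('wrist','w25'); P=inhand('w25'); P[np.load('w25.npz')["d"]==0]=np.nan
c=P[:,325]; i=np.where(c[:,2]<.02)[0]; i=i[i<400]; print(i.min(),c[i.min():i.min()+4].round(4)); print(P[[150,250,390],325].round(4))
for r in (200,250): 
  j=np.where((P[r,:,2]<.02)&(np.abs(P[r,:,1])<.04))[0]; print(P[r,j.min()],P[r,j.max()])
```

```text
w25 26.5167 [0.4903 0.1105 0.1063] 0.0397
[[ 9.975e-01 -7.010e-02  2.000e-03]
 [-7.010e-02 -9.975e-01  1.000e-04]
 [ 2.000e-03 -2.000e-04 -1.000e+00]]
129 [[ 0.0704  0.0005 -0.008 ]
 [ 0.0701  0.0005 -0.008 ]
 [ 0.0698  0.0005 -0.0076]
 [ 0.0695  0.0005 -0.0093]]
[[ 0.0636  0.0005 -0.0092]
 [ 0.0275  0.0006 -0.0084]
 [-0.0321  0.0008 -0.01  ]]
[ 0.04632328 -0.0228015  -0.00909745] [ 0.04625869  0.02217755 -0.00856043]
[ 0.02758071 -0.02300592 -0.00854116] [ 0.0272584   0.02252358 -0.00745312]
```

View pics/w25.png

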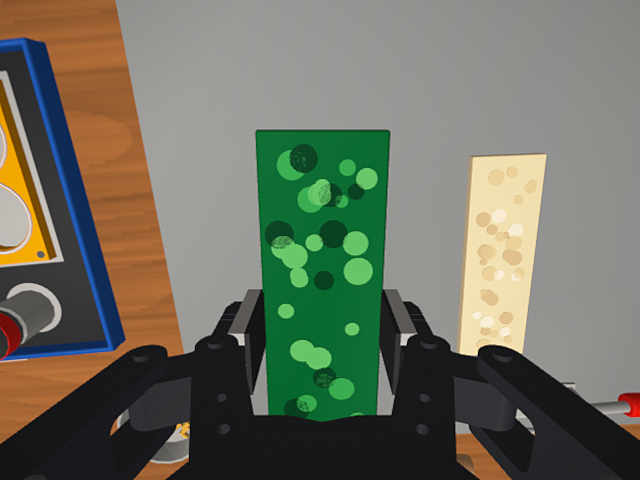

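Emit:
{"op": "arm_command", "data": {"jaw": [36,36,36,36,36,36,36,36,36,36,36,36], "dp": [[0,0,0],[0.1,0.5,0],[0.1,1,0],[0.1,1,0],[0.1,1,0],[0.1,1,0],[0.1,1,0],[0.1,1,0],[0.1,1,0],[0.1,1,0],[0.1,1,0],[0.1,1,0]], "delta_rot": [[0,0,-0.52],[0,0,0],[0,0,0],[0,0,0],[0,0,0],[0,0,0],[0,0,0],[0,0,0],[0,0,0],[0,0,0],[0,0,0],[0,0,0]]}}

```text
t: 27.57
tcp_pos: [0.5159, -0.2054, 0.1026]
eef_rot: [[1.0, -0.016, -0.005], [-0.016, -1.0, 0.003], [-0.005, -0.003, -1.0]]
contact_force: [0.8, -0.2, -0.7]
gripper_width: 0.524
```

Emit:
{"op": "arm_command", "data": {"jaw": [36,36,36,36,36,36,36], "dp": [[0.1,1,0],[0,1,0],[0,0.75,0],[0,0.2,0],[0,0,0],[0,0,0],[0,0,0]], "delta_rot": [[0,0,0],[0,0,0],[0,0,0],[0,0,0],[0,0,0],[0,0,0],[0,0,0]]}}

```text
t: 28.15
tcp_pos: [0.5188, -0.2915, 0.1041]
eef_rot: [[1.0, -0.015, -0.002], [-0.015, -1.0, 0.002], [-0.002, -0.002, -1.0]]
contact_force: [-0.7, -0.1, -1.4]
gripper_width: 0.522
```

Run:
```python
from h import *
snap('wrist','w26')
for r in rects('w26','pale',.005,yw=.15): print(*r)
```

```text
w26 28.15 [ 0.5188 -0.2915  0.1041] 0.0132
[[ 0.9999 -0.0147 -0.0023]
 [-0.0147 -0.9999  0.0025]
 [-0.0024 -0.0025 -1.    ]]
pale w26 454.9 -384.8 47.39 38.0 32.4
pale w26 545.0 -384.3 -0.83 120.0 62.2
pale w26 546.0 -181.5 0.0 227.0 79.0
```

View pics/w26.png

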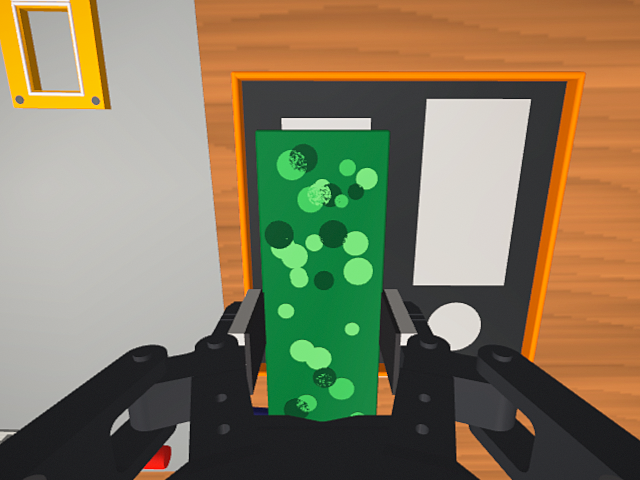

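Emit:
{"op": "arm_command", "data": {"jaw": [36,36,36,36,36,36,36,36], "dp": [[0.04,0.04,0.5],[0,0,0.9],[0,0,0.9],[0,0,0.5],[0,0,0.3],[0,0,0],[0,0,0],[0,0,0]], "delta_rot": [[0,0,0],[0,0,0],[0,0,0],[0,0,0],[0,0,0],[0,0,0],[0,0,0],[0,0,0]]}}

```text
t: 28.87
tcp_pos: [0.522, -0.2951, 0.0141]
eef_rot: [[1.0, -0.015, 0.002], [-0.015, -1.0, -0.002], [0.002, 0.002, -1.0]]
contact_force: [-0.2, -0.1, 0.1]
gripper_width: 0.526
```

Run:
```python
from h import *
snap('wrist','w27')
for r in rects('w27','pale',.005,yw=.15): print(*r)
```

```text
w27 28.8667 [ 0.522  -0.2951  0.0141] 0.0107
[[ 0.9999 -0.015   0.0022]
 [-0.015  -0.9999 -0.0017]
 [ 0.0022  0.0016 -1.    ]]
pale w27 544.9 -384.2 -0.89 120.1 62.2
pale w27 545.8 -183.5 0.0 182.5 77.0
```

View pics/w27.png

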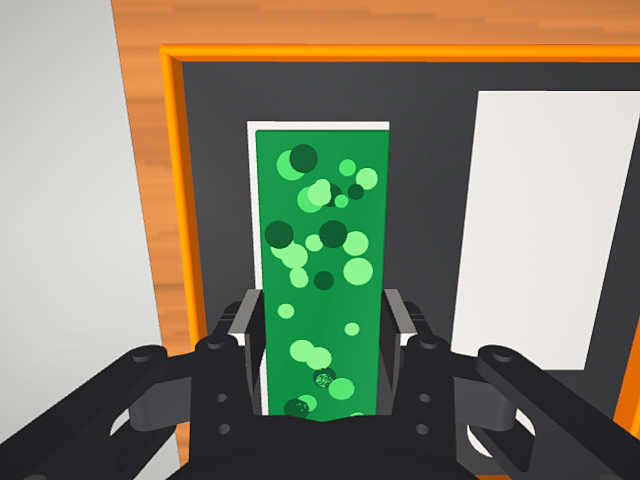

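Emit:
{"op": "arm_command", "data": {"jaw": [36,36,36,36,36], "dp": [[-0.03,-0.07,0.12],[0,0,0.1],[0,0,0.05],[0,0,0],[0,0,0]], "delta_rot": [[0,0,0],[0,0,0],[0,0,0],[0,0,0],[0,0,0]]}}

```text
t: 29.33
tcp_pos: [0.5197, -0.2926, 0.0044]
eef_rot: [[1.0, -0.016, -0.0], [-0.016, -1.0, 0.0], [-0.0, -0.0, -1.0]]
contact_force: [0.1, 0.9, -0.5]
gripper_width: 0.521
```

Run:
```python
from h import *
snap('wrist','w28')
```

```text
w28 29.3333 [ 0.5197 -0.2926  0.0044] 0.0046
[[ 9.999e-01 -1.580e-02 -3.000e-04]
 [-1.580e-02 -9.999e-01  2.000e-04]
 [-3.000e-04 -2.000e-04 -1.000e+00]]
```

View pics/w28.png

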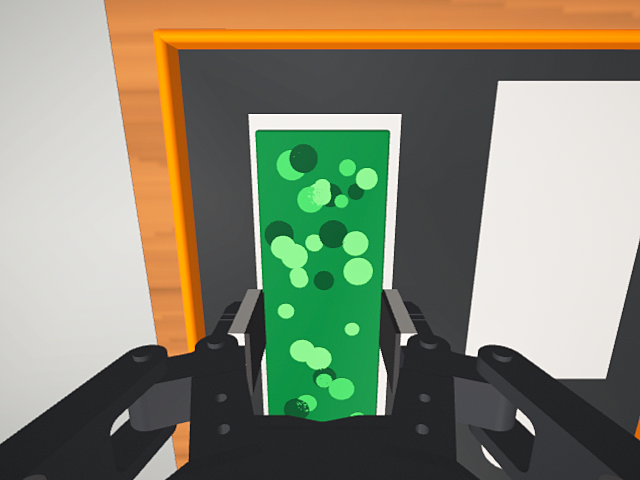

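Emit:
{"op": "arm_command", "data": {"jaw": [36,36,36,58,58,58,58,58,58,58,58,58], "dp": [[0.04,0.02,0],[0,0,0],[0,0,0],[0,0,0],[0,0,0],[0,0,0],[0,0,-0.4],[0,0,-0.9],[0,0,-1],[0,0,-0.9],[0,0,-0.4],[0,0,0]], "delta_rot": [[0,0,0],[0,0,0],[0,0,0],[0,0,0],[0,0,0],[0,0,0],[0,0,0],[0,0,0],[0,0,0],[0,0,0],[0,0,0],[0,0,0]]}}

```text
t: 30.38
tcp_pos: [0.5238, -0.2952, 0.1175]
eef_rot: [[1.0, -0.016, 0.007], [-0.016, -1.0, -0.006], [0.007, 0.006, -1.0]]
contact_force: [0.6, 0.5, 0.0]
gripper_width: 0.677
```

Run:
```python
from h import *
snap('wrist','w29')
for r in rects('w29','green',.013,yw=.15)+rects('w29','pale',.005,yw=.15): print(*r)
```

```text
w29 30.3833 [ 0.5238 -0.2952  0.1175] 0.0555
[[ 0.9999 -0.0156  0.0074]
 [-0.0156 -0.9999 -0.0057]
 [ 0.0075  0.0056 -1.    ]]
green w29 520.8 -292.7 -0.93 140.6 44.9
pale w29 520.3 -292.9 -0.86 149.9 54.2
pale w29 544.8 -384.0 -0.87 120.0 62.2
pale w29 548.3 -182.8 0.0 242.5 75.5
```

View pics/w29.png

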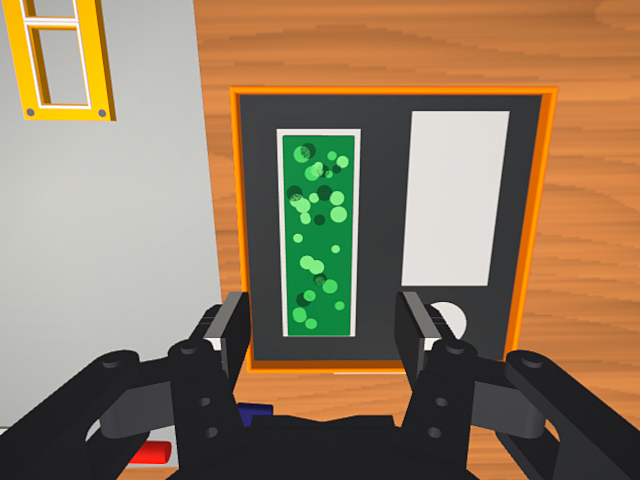

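Green is within 0.5 mm of its outline. Last is the rectangular-eye template.

Emit:
{"op": "arm_command", "data": {"jaw": [66,66,66,66,66,66,66,66,66,66], "dp": [[0,0,0],[0.62,-0.77,0],[0.62,-0.77,0],[0.62,-0.77,0],[0.62,-0.77,0],[0.62,-0.77,0],[0.62,-0.77,0],[0.62,-0.77,0],[0,0,0],[0,0,0]], "delta_rot": [[0,0,0.1],[0,0,0],[0,0,0],[0,0,0],[0,0,0],[0,0,0],[0,0,0],[0,0,0],[0,0,0],[0,0,0]]}}

```text
t: 31.27
tcp_pos: [0.6543, -0.1329, 0.1093]
eef_rot: [[1.0, -0.023, -0.005], [-0.023, -1.0, 0.001], [-0.005, -0.001, -1.0]]
contact_force: [-1.1, -0.1, -0.3]
gripper_width: 0.775
```

Run:
```python
from h import *
snap('wrist','w30'); goldrects('w30',.008)
```

```text
w30 31.2667 [ 0.6543 -0.1329  0.1093] 0.0429
[[ 0.9997 -0.0235 -0.005 ]
 [-0.0235 -0.9997  0.0014]
 [-0.005  -0.0013 -1.    ]]
gold ((659.330078125, -137.02676391601562), (53.32645797729492, 111.48860931396484), 88.4892578125)
```

View pics/w30.png

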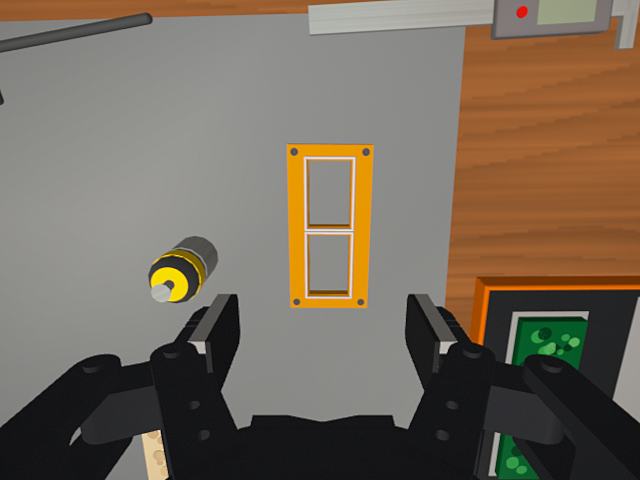

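Emit:
{"op": "arm_command", "data": {"jaw": [66,66,66,66,66,66,66,66], "dp": [[0.16,0.13,0.6],[0,0,1],[0,0,1],[0,0,0.6],[0,0,0.3],[0,0,0],[0,0,0],[0,0,0]], "delta_rot": [[0,0,0],[0,0,0],[0,0,0],[0,0,0],[0,0,0],[0,0,0],[0,0,0],[0,0,0]]}}

```text
t: 31.98
tcp_pos: [0.6612, -0.14, 0.0092]
eef_rot: [[1.0, -0.027, 0.003], [-0.027, -1.0, -0.001], [0.003, 0.001, -1.0]]
contact_force: [0.9, 0.4, 0.4]
gripper_width: 0.771
```

Run:
```python
from h import *
snap('wrist','w31')
```

```text
w31 31.9833 [ 0.6612 -0.14    0.0092] 0.014
[[ 0.9996 -0.0269  0.0027]
 [-0.0269 -0.9996 -0.001 ]
 [ 0.0027  0.001  -1.    ]]
```

View pics/w31.png

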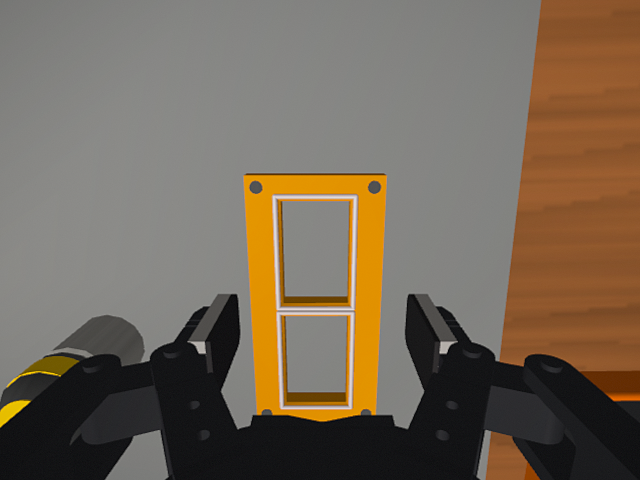

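Emit:
{"op": "arm_command", "data": {"jaw": [66,66,62,62,62], "dp": [[-0.05,-0.11,0],[0,0,0.2],[0,0,0.15],[0,0,0.06],[0,0,0]], "delta_rot": [[0,0,0],[0,0,0],[0,0,0],[0,0,0],[0,0,0]]}}

```text
t: 32.45
tcp_pos: [0.6585, -0.1354, -0.0052]
eef_rot: [[1.0, -0.026, -0.001], [-0.026, -1.0, 0.0], [-0.001, -0.0, -1.0]]
contact_force: [0.3, 0.0, 0.2]
gripper_width: 0.727
```

Emit:
{"op": "arm_command", "data": {"jaw": [44,44,44,44,44,44], "dp": [[0,0,0],[0,0,0],[0,0,0],[0,0,0],[0,0,0],[0,0,0]], "delta_rot": [[0,0,0],[0,0,0],[0,0,0],[0,0,0],[0,0,0],[0,0,0]]}}

```text
t: 32.95
tcp_pos: [0.6599, -0.136, -0.0033]
eef_rot: [[1.0, -0.026, 0.002], [-0.026, -1.0, -0.001], [0.002, 0.001, -1.0]]
contact_force: [-0.7, 1.0, 5.5]
gripper_width: 0.616
```

Emit:
{"op": "arm_command", "data": {"jaw": [44,44,44,44,44,44,44], "dp": [[0,0,-0.3],[0,0,-0.8],[0,0,-1],[0,0,-1],[0,0,-0.5],[0,0,0],[0,0,0]], "delta_rot": [[0,0,0],[0,0,0],[0,0,0],[0,0,0],[0,0,0],[0,0,0],[0,0,0]]}}

```text
t: 33.53
tcp_pos: [0.6592, -0.1358, 0.1042]
eef_rot: [[1.0, -0.026, 0.002], [-0.026, -1.0, -0.001], [0.002, 0.001, -1.0]]
contact_force: [-0.5, 0.5, -0.8]
gripper_width: 0.616
```

Run:
```python
from h import *
snap('wrist','w32'); P=inhand('w32'); P[np.load('w32.npz')["d"]==0]=np.nan
c=P[:,325]; i=np.where(c[:,2]<.02)[0]; i=i[i<400]; print(i.min(),c[i.min():i.min()+4].round(4)); print(P[[185,305],325].round(4))
for r in (185,220): 
  j=np.where((P[r,:,2]<.02)&(np.abs(P[r,:,1])<.04))[0]; print(P[r,j.min()],P[r,j.max()])
```

```text
w32 33.5333 [ 0.6592 -0.1358  0.1042] 0.0493
[[ 9.997e-01 -2.600e-02  1.900e-03]
 [-2.600e-02 -9.997e-01 -7.000e-04]
 [ 1.900e-03  6.000e-04 -1.000e+00]]
170 [[ 0.0563  0.0005 -0.0037]
 [ 0.0562  0.0005 -0.0065]
 [ 0.0563  0.0005 -0.01  ]
 [ 0.0561  0.0005 -0.0116]]
[[ 0.0517  0.0005 -0.0094]
 [ 0.0034  0.0007 -0.0045]]
[ 0.05188188 -0.02712937 -0.0107436 ] [ 0.05198684  0.02628728 -0.01118248]
[ 0.0393224  -0.02724571 -0.0100883 ] [ 0.03936087  0.02652579 -0.01008864]
```

View pics/w32.png

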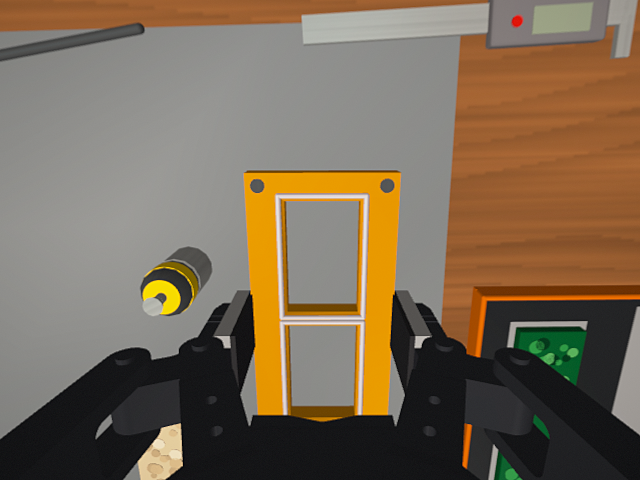

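Emit:
{"op": "arm_command", "data": {"jaw": [44,44,44,44,44,44,44,44,44,44,44,44], "dp": [[-0.2,0.45,0],[-0.42,0.95,0],[-0.42,0.95,0],[-0.42,0.95,0],[-0.42,0.95,0],[-0.42,0.95,0],[-0.42,0.95,0],[-0.42,0.95,0],[-0.42,0.95,0],[-0.1,0.25,0],[0,0,0],[0,0,0]], "delta_rot": [[0,0,-0.1],[0,0,0],[0,0,0],[0,0,0],[0,0,0],[0,0,0],[0,0,0],[0,0,0],[0,0,0],[0,0,0],[0,0,0],[0,0,0]]}}

```text
t: 34.58
tcp_pos: [0.5438, -0.3817, 0.1008]
eef_rot: [[1.0, -0.017, -0.003], [-0.017, -1.0, 0.004], [-0.003, -0.004, -1.0]]
contact_force: [0.8, 0.6, -0.8]
gripper_width: 0.617
```

Emit:
{"op": "arm_command", "data": {"jaw": [44,44,44,44,44,44], "dp": [[0,0,0.7],[0,0,0.9],[0,0,0.5],[0,0,0.2],[0,0,0],[0,0,0]], "delta_rot": [[0,0,0],[0,0,0],[0,0,0],[0,0,0],[0,0,0],[0,0,0]]}}

```text
t: 35.08
tcp_pos: [0.5454, -0.382, 0.0341]
eef_rot: [[1.0, -0.014, -0.0], [-0.014, -1.0, 0.0], [-0.0, -0.0, -1.0]]
contact_force: [0.5, 0.5, 0.3]
gripper_width: 0.616
```

Run:
```python
from h import *
snap('wrist','w33')
```

```text
w33 35.0833 [ 0.5454 -0.382   0.0341] 0.029
[[ 9.999e-01 -1.450e-02 -3.000e-04]
 [-1.450e-02 -9.999e-01  4.000e-04]
 [-3.000e-04 -4.000e-04 -1.000e+00]]
```

View pics/w33.png

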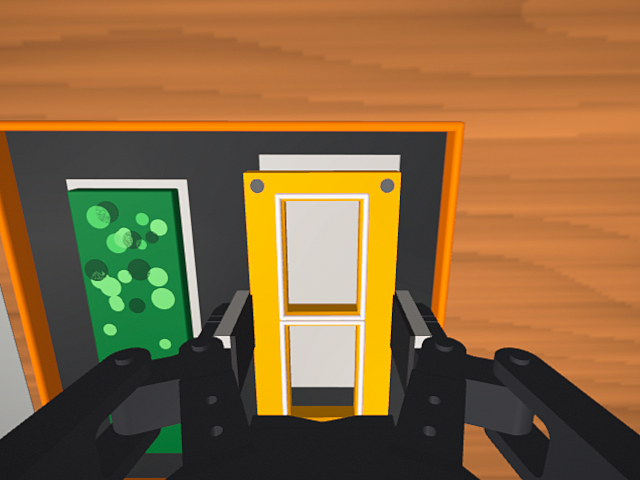

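Emit:
{"op": "arm_command", "data": {"jaw": [44,44,44,44,44,44], "dp": [[0,0.08,0.5],[0,0,0.3],[0,0,0.1],[0,0,0],[0,0,0],[0,0,0]], "delta_rot": [[0,0,0],[0,0,0],[0,0,0],[0,0,0],[0,0,0],[0,0,0]]}}

```text
t: 35.63
tcp_pos: [0.545, -0.3855, 0.0074]
eef_rot: [[1.0, -0.016, 0.0], [-0.016, -1.0, -0.0], [0.0, 0.0, -1.0]]
contact_force: [-1.1, -0.1, -1.0]
gripper_width: 0.62
```

Run:
```python
from h import *
snap('wrist','w34')
```

```text
w34 35.6333 [ 0.545  -0.3855  0.0074] 0.0058
[[ 9.999e-01 -1.580e-02  4.000e-04]
 [-1.580e-02 -9.999e-01 -3.000e-04]
 [ 4.000e-04  3.000e-04 -1.000e+00]]
```

View pics/w34.png

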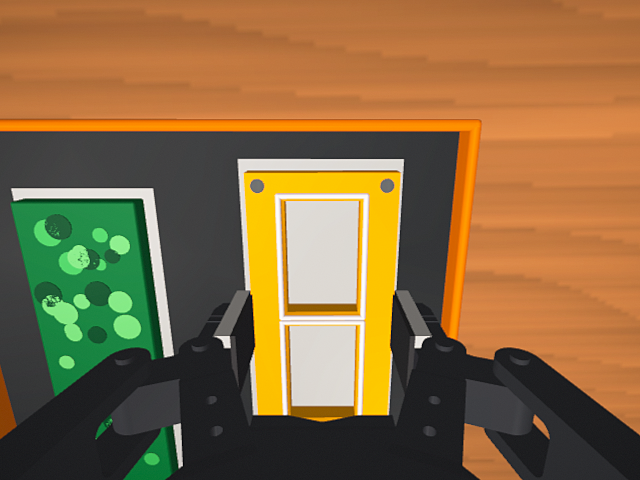

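Emit:
{"op": "arm_command", "data": {"jaw": [44,44,44,60,60,60], "dp": [[0,-0.03,0.1],[0,0,0.03],[0,0,0],[0,0,0],[0,0,0],[0,0,0]], "delta_rot": [[0,0,0],[0,0,0],[0,0,0],[0,0,0],[0,0,0],[0,0,0]]}}

```text
t: 36.18
tcp_pos: [0.5451, -0.3845, 0.0036]
eef_rot: [[1.0, -0.016, 0.0], [-0.016, -1.0, -0.0], [0.0, 0.0, -1.0]]
contact_force: [-0.1, 0.2, -0.2]
gripper_width: 0.701
```

Emit:
{"op": "arm_command", "data": {"jaw": [60,60,60,60,60,60,60,60,60], "dp": [[0,0,-0.4],[0,0,-0.8],[0,0,-1],[0,0,-1],[0,0,-1],[0,0,-1],[0,0,-0.6],[0,0,0],[0,0,0]], "delta_rot": [[0,0,0],[0,0,0],[0,0,0],[0,0,0],[0,0,0],[0,0,0],[0,0,0],[0,0,0],[0,0,0]]}}

```text
t: 36.93
tcp_pos: [0.5458, -0.3852, 0.1802]
eef_rot: [[1.0, -0.016, 0.004], [-0.016, -1.0, -0.003], [0.004, 0.003, -1.0]]
contact_force: [0.0, 0.1, -1.5]
gripper_width: 0.708
```

Run:
```python
from h import *
snap('wrist','w35'); goldrects('w35',.013)
for r in rects('w35','green',.013,yw=.25)+rects('w35','pale',.005,yw=.25): print(*r)
im,d=grab_frame('side'); cv2.imwrite('pics/s35.png',im)
```

```text
w35 36.9333 [ 0.5458 -0.3852  0.1802] 0.0551
[[ 0.9999 -0.0156  0.0036]
 [-0.0156 -0.9999 -0.0033]
 [ 0.0037  0.0033 -1.    ]]
gold ((545.1315307617188, -383.4369812011719), (52.82365036010742, 110.95199584960938), 89.30294799804688)
gold ((518.8125, -338.50042724609375), (201.28976440429688, 200.13873291015625), 89.10246276855469)
green w35 522.3 -293.8 -0.8 138.2 46.0
pale w35 452.8 -382.8 -90.0 37.5 37.5
pale w35 519.5 -383.2 0.0 40.0 25.5
pale w35 569.0 -383.8 0.0 41.0 25.5
pale w35 550.0 -178.5 0.0 322.0 87.0
```

View pics/w35.png

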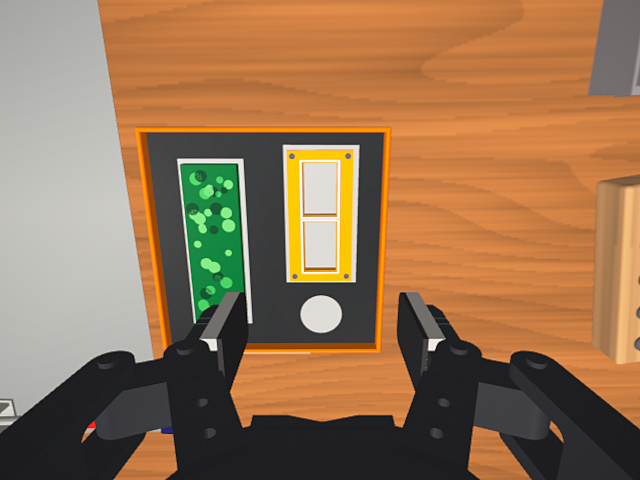

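View pics/s35.png

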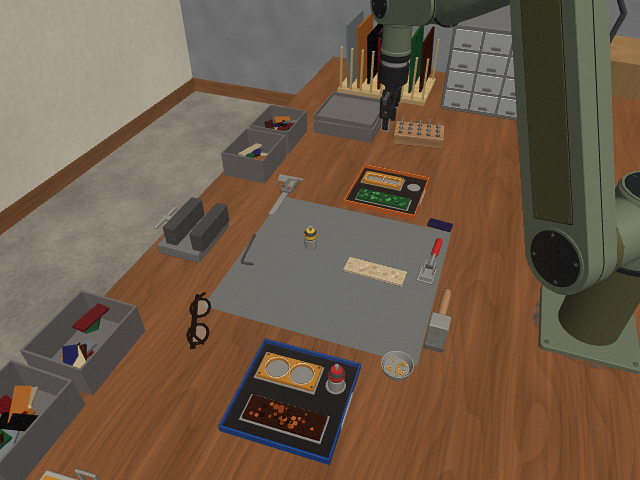

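Both trays are filled, and the cream blank at (375,271) and yellow cutter at (310,238) are where they started. One zoomed check on the blue tray, then I'll hand in.

Run:
```python
import cv2
a=cv2.imread('pics/s35.png'); cv2.imwrite('pics/s35z.png',cv2.resize(a[330:465,210:370],None,fx=4.4,fy=4.4,interpolation=cv2.INTER_CUBIC))
```

```text
(no output)
```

View pics/s35z.png

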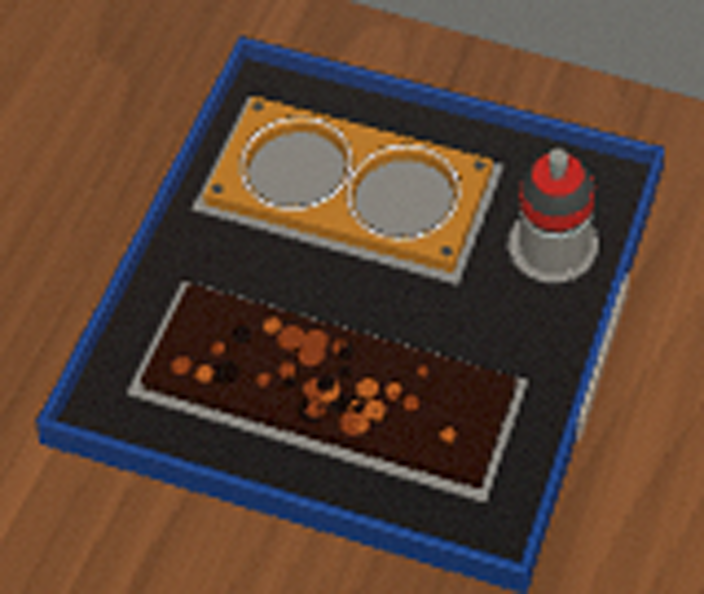

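The blue tray shows the blank and template square on their outlines and the cutter upright, centred on its circle.

```bash
python3 -c "
from rig import *
print(read_state()['t'],finish_job())"
```

```text
the job is handed in; nothing more can be done
37.0333 None
```

Both jobs are made up and were handed in at t = 37.0 s. I placed the blue tray's parts first: tortoiseshell blank, round-eye template, red-ringed cutter. The orange tray's green blank and rectangular-eye template followed.

- **Blanks and templates:** in the wrist-camera pictures taken after each release, three of the four lay within about 0.6 mm and 0.3° of their outlines. In its last picture, the rectangular-eye template measured about 1.2 mm off the outline position I used. The template and round outlines in that picture read about 1 mm off the same way, so I took it as camera offset. The outlines leave 4 mm of margin all round.
- **Red cutter:** I judged it by eye from the side camera rather than measuring it. It stands upright and centred on its circle.
- **Spares:** I didn't touch the cream blank or the yellow-ringed cutter, and both look unmoved in the last side view.
- **Disagreements:**
  - One late measurement of the green blank read about 2 mm off in x, but a finger was hiding part of it. The clear picture just after release showed it within 0.5 mm.
  - The first fixed-camera maps differed from each other by several mm, so I used the wrist camera for the placing.

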